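# Pack away the soil-test kit

## Robot

A 6-joint arm with a two-finger parallel gripper is mounted at the origin on the work surface. World frame = base frame: x ahead of the robot, y to its left, z up, the work surface at z = 0. Lengths are in m, angles in rad, forces in N, time in s.
With the tool pointing down it reaches from about 0.35 to 0.975 m from the base axis. Payload 4.9 kg.
Tool frame: the origin (TCP) lies at the very end of the fingers, on their centre line; the grasp point (between the pads) lies 19 mm behind it; z points along the fingers, y is the line along which they close (so a half turn about z gives the same grasp; the last joint's range is limited). The gripper opens to 85 mm and grips with 20 to 120 N. Pads are 22 mm wide; open, the fingers measure 114 mm over their backs; the gripper's body (76 mm by 85 mm) begins 54 mm behind the grasp point. The pads swing forward as they close: fully open they stand 13 mm farther back than shut.
Start: joints at [1.148, 0.053, 1.613, -0, 1.476, -0.119], TCP at [0.187, 0.596, 0.231] pointing down, gripper open.
Joint ranges: [-3.01, 3.01], [-1.01, 2.22], [0.06, 2.58], [-1.02, 4.17], [0.09, 2.62], [-3.14, 3.14]. Speed limits (rad/s): [2.57, 2.57, 3.14, 3.14, 3.14, 3.14].

## Interface

Orientations are given as a rotation vector (axis times angle).
In Python, from station import get_obs, get_image, get_calibration, finish_job gives the robot as it stands.
- The arm moves only by the tool servo_tool, never from a script. Its argument "increments" is a list of rows, each a list of 5 numbers: the opening, from 0 (shut) to 1 (fully open), then the shift along the tool's x, y, z in mm, then the turn about the tool's z in degrees. In form: [[jaw, tx, ty, tz, spin], ...]. A call has 1 to 12 rows; each row shifts and turns the commanded pose from where the row before left it, along the tool's axes as they then stand; what a row does not reach is not made up. A row lasts 1/8 s, in which the tool goes at most 62.5 mm and 10.7 degrees, less where a joint would pass 70% of its speed; a pose out of reach is approached as far as the arm can. A call is refused whole if a number of a shift passes 62.5 or a number of a turn 10.7, either way. A call with a gripper value outside its range is refused whole. The fingers move at their own pace and stop on an object; "force" is the grip in N (left out, the last holds). Time passes only in rows, so rows that do not move let the fingers close. It gives the time, the measured TCP pose, the force, the opening and the grip force at its end, in the units of the state.
- get_obs(): the state, without advancing time (a new reading comes with each control period).
- get_image(name): name is "scene" or "top" or "wrist"; returns the picture (420x560x3 uint8, red, green, blue); there is no depth.
- get_calibration(name): a dict with "fx", "fy", "cx", "cy" (pixels), "R" (3x3) and "t" (3): a world point X has camera coordinates R X + t; the wrist camera has in their place "mount" (4x4, takes a point from camera to tool coordinates, whose origin is the TCP and whose axes are the flange's). Camera axes: x right, y down, z forward; pixel columns grow to the right and rows downward; lengths in m; the calibration is good to about 2 mm. A picture is of the moment at which its call begins: read the wrist's pose just before it. get_calibration takes no time and is no camera call.
- finish_job(): hands the job in; it is judged then, once.
The state is a dict: "t": time; "q": joint angles; "dq": joint speeds; "effort": joint torques, N m; "tool_pos": TCP position; "tool_rot": TCP orientation; "contact_force": force on the tool from outside, world axes, zero at the start; "wrist_torque": the same for the moment, N m; "opening": finger opening in m; "grip_force": force on a finger pad.
Only numpy, scipy, OpenCV 4.12 (cv2) and the standard library are available. Lean on these libraries where they do the work, as an engineer would, in place of code of your own. Each camera call takes 0.05 s, during which the arm holds its last target. There are 200 camera calls.

## Task

Pack away the soil-test kit: lay every reagent bottle that is on the table down flat inside the cardboard carton, and once they are all in, swing the carton's flap fully shut so that its tab drops down inside the far wall. Also hang the sample pail by its handle in the hollow of the hook (before or after, as you like), let go and leave it hanging still; leave the two jars and the colour chart where they are.

Things in the scene. Friction and masses are not known exactly. Their poses are not given: they have to be found in the camera images.
- bottle1: Square amber glass reagent bottle with a round black cap, lying on its side: 72 long along its x axis (cap at +x) and 32 x 32 across; origin in the middle of length and section, so 16 above what it lies on. The square glass part spans x -36 to +18, the cap (28 across) x +21 to +36. 60 to 130 g. None if absent in this run; 4 to 6 are present.
- bottle2: Square amber glass reagent bottle with a round black cap, lying on its side: 72 long along its x axis (cap at +x) and 32 x 32 across; origin in the middle of length and section, so 16 above what it lies on. The square glass part spans x -36 to +18, the cap (28 across) x +21 to +36. 60 to 130 g. None if absent in this run; 4 to 6 are present.
- bottle3: Square amber glass reagent bottle with a round black cap, lying on its side: 72 long along its x axis (cap at +x) and 32 x 32 across; origin in the middle of length and section, so 16 above what it lies on. The square glass part spans x -36 to +18, the cap (28 across) x +21 to +36. 60 to 130 g. None if absent in this run; 4 to 6 are present.
- bottle4: Square amber glass reagent bottle with a round black cap, lying on its side: 72 long along its x axis (cap at +x) and 32 x 32 across; origin in the middle of length and section, so 16 above what it lies on. The square glass part spans x -36 to +18, the cap (28 across) x +21 to +36. 60 to 130 g. None if absent in this run; 4 to 6 are present.
- bottle5: Square amber glass reagent bottle with a round black cap, lying on its side: 72 long along its x axis (cap at +x) and 32 x 32 across; origin in the middle of length and section, so 16 above what it lies on. The square glass part spans x -36 to +18, the cap (28 across) x +21 to +36. 60 to 130 g. None if absent in this run; 4 to 6 are present.
- bottle6: Square amber glass reagent bottle with a round black cap, lying on its side: 72 long along its x axis (cap at +x) and 32 x 32 across; origin in the middle of length and section, so 16 above what it lies on. The square glass part spans x -36 to +18, the cap (28 across) x +21 to +36. 60 to 130 g. None if absent in this run; 4 to 6 are present.
- case: Brown cardboard kit carton, fixed, 180 (x) x 194 (y) outside, 60 high; walls and floor 5 thick (inside 170 x 184 x 55). Origin: centre of its underside; x points away from the robot. Its flap lid stands open on the near (-x) rim, leaning to the robot. Six bottles fit in two rows of three, lying along the carton's x.
- lid (a joint): Flap angle, rad: 0 shut, 1.57 upright, to 2.0 leaning to the robot. Panel 172 from hinge to free edge, 192 wide (carton's y), 5 thick. Stiff hinge (0.1 N m friction): stays where left, must be pushed all the way. Mid free edge, on the inner side, is a tab 110 wide, 15 deep, square to the panel, that drops just inside the far (+x) wall when shut.
- lid_hinge (a point): Middle of the flap's hinge line, on the near rim at 60 height (carton x -87.5). When shut, the panel's underside is at this height and its top 5 higher.
- lid_edge (a point): Middle of the flap's free edge, mid-thickness: 172 from the hinge line, moves with the flap.
- pail: Aluminium pail, 80 across the rim, 64 at the foot, 52 high. A stiff steel handle (8 thick) arches over it along its y to a peak, bar centre at 105 height; on the peak stands a black grip block 14 (x) x 36 (y), from 108 to 140 height. Origin: centre of the underside. 100 to 200 g.
- pail_bar (a point): Centre of the handle bar at its peak, under the grip block (105 above the pail's underside).
- hook: Hook stand, fixed: grey foot 130 (x) x 100 (y) x 12; steel post, 16 across, at its origin to 197 height; a 10 thick hook arm points to its -x (to the robot): from the post at 190 height down to a hollow at x -65, height 175, then up to the tip at x -100, height 198 (bar centre; top of tip 203).
- hook_seat (a point): Centre of the hook arm's bar at the lowest place of its hollow. A hung pail's handle bar rests about 9 higher, and crosses the arm at right angles.
- brown_jar: Bystander: brown screw-cap jar, 64 across, 85 high, beyond the carton. Origin under its centre.
- white_jar: Bystander: white screw-cap jar, 50 across, 70 high, beyond the carton. Origin under its centre.
- chart: Bystander: flat white colour-chart block 70 x 110 x 12 lying flat beyond the bottles, on the robot's right. Origin under its centre.
Not all that is in view belongs to the job. Leave any yellow look-alike of the bottle1 alone.

How it is judged:
By the outcome, as a careful person would: the job done as asked, in the order asked, and still so for the second after the job is handed in, with the robot touching nothing.
Of bottle1, bottle2, bottle3, bottle4, bottle5, bottle6 only 4 to 6 are there at a start; the rules pass over those that are not, and their reading is None.
At some moment in a run one of bottle1, bottle2, bottle3, bottle4, bottle5, bottle6 may be knocked a few centimetres aside while the robot is not near it.
Once in a run the grip may slacken for a moment while it holds something.
It also fails if it takes over 210 s, if anything falls off the work surface, if the arm or the gripper's body presses on something with over 40 N, if the wrist force passes 120 N, or if a joint passes its speed limit or range.

## Working session

There is one attempt and no reset: what is moved stays moved. The work goes in short steps, Python scripts to look and compute and a tool call to move; the robot and the scene stay as the last step left them, time stands still between calls to the robot, and variables do not carry over. Pictures are saved under pics/ and viewed, at most 14 in all, crops included, and the job is handed in when it is done.

Besides the shell and the picture viewer there is one more tool, called after "Call:" by a JSON object that holds its "fn" and its "kwargs", one argument or row to a line. servo_tool: Moves the arm, as the interface text tells. Its arguments: {"type":"object","properties":{"increments":{"type":"array"},"force":{"type":"number"}},"required":["increments"]}

```bash
mkdir -p pics; ls
python3 - <<'E'
from station import *
import cv2,numpy as np
for n in("scene","top"):
    im=get_image(n); cv2.imwrite(f"pics/{n}0.png",im[:,:,::-1]); np.save(f"pics/{n}0.npy",im)
    c=get_calibration(n); print(n,{k:np.round(v,4).tolist() for k,v in c.items()})
print({k:np.round(v,4).tolist() for k,v in get_calibration("wrist").items()})
o=get_obs();print(o)
E
```

```text
pics
scene {'fx': 402.6748, 'fy': 402.6748, 'cx': 280.026, 'cy': 212.3736, 'R': [[0.2334, 0.9723, -0.0143], [0.7313, -0.1852, -0.6564], [-0.6408, 0.1428, -0.7543]], 't': [-0.0893, -0.3657, 1.4448]}
top {'fx': 466.4558, 'fy': 466.4558, 'cx': 274.2921, 'cy': 216.321, 'R': [[-0.0285, -0.9995, -0.0104], [-0.983, 0.0299, -0.1812], [0.1814, 0.005, -0.9834]], 't': [-0.0404, 0.6145, 1.2079]}
{'fx': 329.7634, 'fy': 329.7634, 'cx': 281.7607, 'cy': 212.7718, 'mount': [[0.0013, -0.9465, -0.3228, 0.0829], [1.0, 0.001, 0.0011, -0.0005], [-0.0007, -0.3228, 0.9465, -0.1429], [0.0, 0.0, 0.0, 1.0]]}
{'t': 0.1, 'q': array([ 1.14800266e+00,  5.33065828e-02,  1.61416918e+00,  1.26755313e-05,
        1.47605293e+00, -1.18955801e-01]), 'dq': array([-1.12984694e-03,  2.91232695e-04, -4.46001319e-03, -7.60581660e-04,
       -8.76568193e-05, -2.17630059e-04]), 'effort': array([ 5.41888130e-04, -3.94904888e+01, -3.71361065e+01, -7.66657718e-05,
        3.96969772e-03,  1.25004613e-05]), 'tool_pos': array([0.18671916, 0.59584589, 0.23016877]), 'tool_rot': array([-4.75355116e-01, -3.10488363e+00,  2.92443199e-03]), 'contact_force': array([ 0.62167357, -1.23670028,  0.81415733]), 'wrist_torque': array([ 0.04176208, -0.01395042, -0.03389384]), 'grip_force': 0.0, 'opening': 0.08533201221854034}
```

View pics/scene0.png

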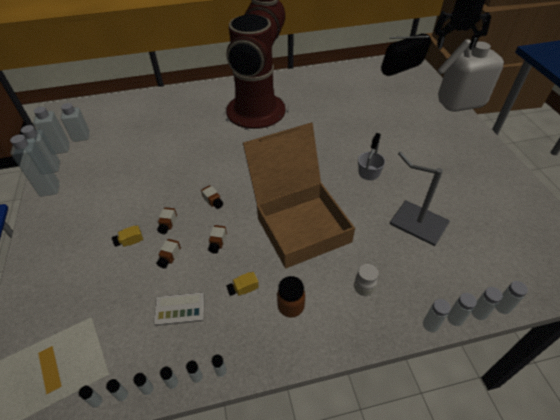

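View pics/top0.png

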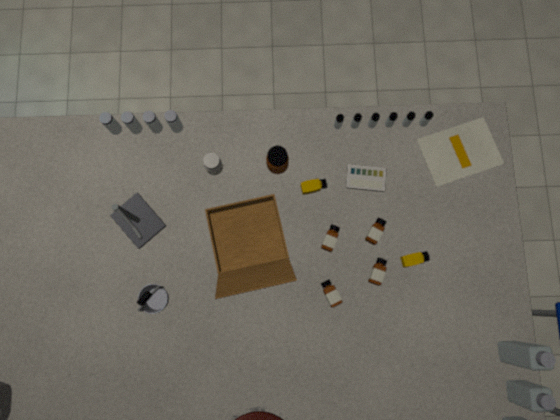

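The top view shows four amber bottles with white labels, at (376,231), (331,238), (378,271) and (332,293). The yellow look-alikes are at (313,186) and (415,259). The carton is centred near (250,240), the pail is at (153,298), and the hook stand's foot is at (138,220) with its arm toward (120,210). The amber bodies with labels fit the description. I'll confirm in an enlarged crop and get rough positions.

```bash
cat > h.py <<'E'
from station import *
import numpy as np, cv2
from scipy.spatial.transform import Rotation as Ro
def cam(n,obs=None):
    c=get_calibration(n); K=np.array([[c['fx'],0,c['cx']],[0,c['fy'],c['cy']],[0,0,1]])
    if n=="wrist":
        o=obs or get_obs(); T=np.eye(4); T[:3,:3]=Ro.from_rotvec(o['tool_rot']).as_matrix(); T[:3,3]=o['tool_pos']
        M=np.linalg.inv(T@np.array(c['mount'])); return K,M[:3,:3],M[:3,3]
    return K,np.array(c['R']),np.array(c['t'])
def ray(C,uv):
    K,R,t=C; d=R.T@np.linalg.inv(K)@np.array([uv[0],uv[1],1.]); return -R.T@t, d/np.linalg.norm(d)
def onz(C,uv,z):
    o,d=ray(C,uv); return o+d*(z-o[2])/d[2]
def tri(C1,u1,C2,u2):
    o1,d1=ray(C1,u1);o2,d2=ray(C2,u2)
    s=np.linalg.lstsq(np.c_[d1,-d2],o2-o1,rcond=None)[0]; a=o1+d1*s[0];b=o2+d2*s[1]
    return (a+b)/2, np.linalg.norm(a-b)
def proj(C,X):
    K,R,t=C; p=K@(R@np.array(X)+t); return p[:2]/p[2]
def snap(n,name=None):
    o=get_obs(); C=cam(n,o); im=get_image(n)
    if name: cv2.imwrite(f"pics/{name}.png",im[:,:,::-1])
    return im,C
E
python3 - <<'E'
from h import *
a=cv2.imread("pics/top0.png")
A=cv2.resize(a[170:315,295:440],None,fx=4,fy=4,interpolation=cv2.INTER_CUBIC)
B=cv2.resize(a[170:330,90:310],None,fx=3.6,fy=3.6,interpolation=cv2.INTER_CUBIC)
cv2.imwrite("pics/c1.png",A);cv2.imwrite("pics/c2.png",B)
C=cam("top")
for uv in [(376,231),(331,238),(378,271),(332,293)]: print(uv,onz(C,uv,.016).round(3))
s=cv2.imread("pics/scene0.png")
S=cv2.resize(s[115:270,230:460],None,fx=3.45,fy=3.45,interpolation=cv2.INTER_CUBIC);cv2.imwrite("pics/c3.png",S)
E
```

```text
(376, 231) [ 0.57  -0.339  0.016]
(331, 238) [ 0.555 -0.214  0.016]
(378, 271) [ 0.46  -0.337  0.016]
(332, 293) [ 0.404 -0.209  0.016]
```

View pics/c1.png

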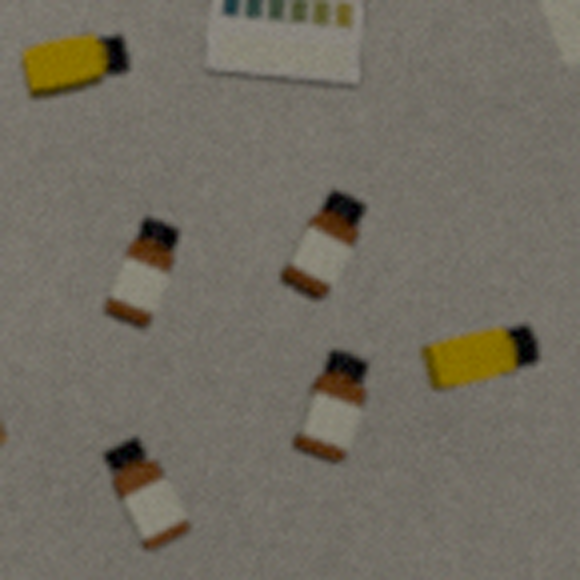

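View pics/c2.png

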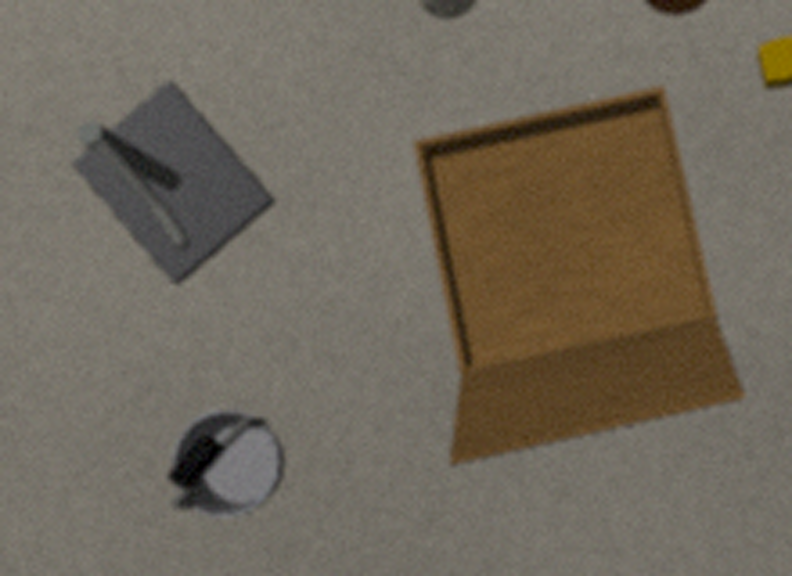

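View pics/c3.png

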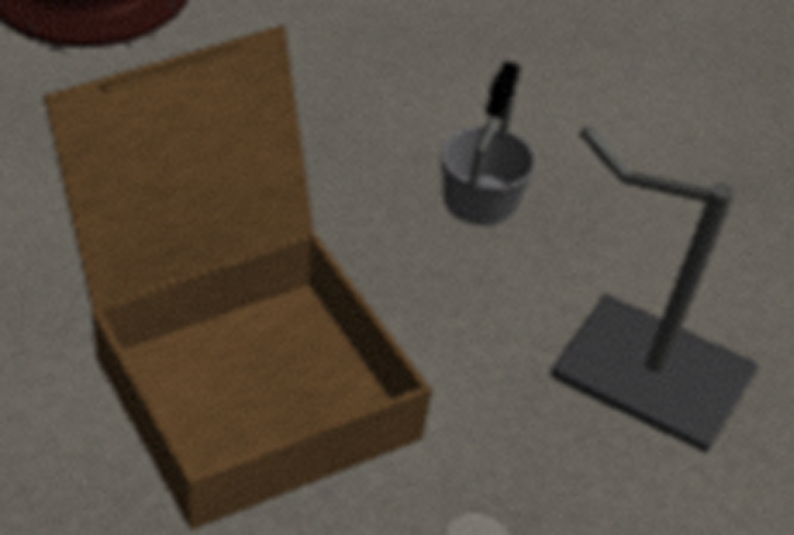

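The first crop confirms four amber bottles with white labels and black caps, and two yellow look-alikes to leave alone. The second and third crops show carton rim corners, hook arm (post top at c2 (90,130), tip at (180,240)) and pail grip block (c2 (195,460)). Next I'll triangulate these.

Run:
```python
from h import *
T=cam("top");S=cam("scene")
t=lambda u,v:(u/3.6+90,v/3.6+170)
s=lambda u,v:(u/3.45+230,v/3.45+115)
for n,a,b in [("far+y rim",(417,143),(430,392)),("far-y rim",(662,90),(190,482)),("hinge+y",(466,368),(314,238)),("hinge-y",(716,318),(95,308)),
 ("lid edge+y",(453,464),(284,27)),("lid edge-y",(743,397),(46,97)),("hook tip",(181,241),(586,131)),("hook hollow",(146,193),(626,177)),("post top",(90,131),(721,190)),
 ("grip end far",(207,443),(505,115)),("block top",(193,461),(510,68))]:
    X,e=tri(T,t(*a),S,s(*b)); print(n,X.round(4),round(e,4))
print("foot",[onz(T,t(*p),.012).round(3)[:2] for p in [(172,83),(274,201),(178,282),(74,162)]])
print("pail",onz(T,t(235,463),.052).round(3))
print("post foot scene",onz(S,s(655,367),.012).round(3), "pail base",onz(S,s(482,222),0).round(3))
# bottles: amber/label/cap masks
im=cv2.imread("pics/top0.png"); hsv=cv2.cvtColor(cv2.GaussianBlur(im,(3,3),0),cv2.COLOR_BGR2HSV)
am=((hsv[...,0]<14)&(hsv[...,1]>120)).astype(np.uint8); bk=(hsv[...,2]<45).astype(np.uint8)
am[:,:300]=0;bk[:,:300]=0
am=cv2.morphologyEx(am,cv2.MORPH_CLOSE,np.ones((13,13)))
n,l,st,c=cv2.connectedComponentsWithStats(am); nb,lb,sb,cb=cv2.connectedComponentsWithStats(bk)
for i in range(1,n):
    if st[i,4]<60: continue
    j=min([k for k in range(1,nb) if sb[k,4]>20],key=lambda k:np.hypot(*(cb[k]-c[i])))
    p=onz(T,c[i],.02)[:2];q=onz(T,cb[j],.02)[:2]; d=q-p
    print(c[i].round(1),st[i,4],cb[j].round(1),"glass",p.round(4),"cap",q.round(4),"d",round(np.hypot(*d),4),"yaw",np.degrees(np.arctan2(d[1],d[0])).round(1))
```

```text
far+y rim [0.6381 0.1299 0.0544] 0.0052
far-y rim [ 0.6729 -0.0578  0.0543] 0.0026
hinge+y [0.4674 0.0942 0.0564] 0.0061
hinge-y [ 0.4985 -0.0914  0.0565] 0.0056
lid edge+y [0.3962 0.083  0.2133] 0.0055
lid edge-y [ 0.4328 -0.1039  0.214 ] 0.0041
hook tip [0.5469 0.263  0.1984] 0.0022
hook hollow [0.5811 0.2875 0.1808] 0.0084
post top [0.6238 0.3268 0.1964] 0.0023
grip end far [0.417  0.2702 0.1059] 0.0052
block top [0.4047 0.2708 0.1439] 0.009
foot [array([0.7  , 0.327]), array([0.603, 0.245]), array([0.542, 0.319]), array([0.639, 0.403])]
pail [0.403 0.262 0.052]
post foot scene [0.627 0.328 0.012] pail base [0.432 0.264 0.   ]
```

Call:
{"fn": "servo_tool", "kwargs": {
  "increments": [
    [1, 0, 0, -5, -9.4],
    [1, 0, 0, -5, -9.4],
    [1, 0, 0, -5, -9.4],
    [1, 0, 0, -5, -9.4],
    [1, 0, 0, 0, -9.4],
    [1, 0, 0, 0, -9.4]
  ]
}}

```text
t: 0.85
tool_pos: [0.1868, 0.5961, 0.2507]
tool_rot: [1.056, -2.958, 0.001]
contact_force: [0.3, -0.0, 0.3]
opening: 0.0853
grip_force: 0.0
```

Call:
{"fn": "servo_tool", "kwargs": {
  "increments": [
    [1, 4, -40, 0, 0],
    [1, 4, -40, 0, 0],
    [1, 4, -40, 0, 0],
    [1, 4, -40, 0, 0],
    [1, 4, -40, 0, 0],
    [1, 4, -40, 0, 0],
    [1, 4, -40, 0, 0],
    [1, 4, -40, 0, 0],
    [1, 4, -40, 0, 0],
    [1, 4, -37, 0, 0],
    [1, 0, 0, 0, 0],
    [1, 0, 0, 0, 0]
  ]
}}

```text
t: 2.35
tool_pos: [0.4053, 0.2628, 0.2509]
tool_rot: [1.048, -2.961, -0.001]
contact_force: [0.6, -0.2, 0.1]
opening: 0.0853
grip_force: 0.0
```

```bash
cat >> h.py <<'E'
def go(p,psi):
    """print spin and then shift (tool axes after the spin) to bring TCP to p with tool y at world angle psi (deg)"""
    o=get_obs(); Rm=Ro.from_rotvec(o['tool_rot']).as_matrix(); cur=np.degrees(np.arctan2(Rm[1,1],Rm[0,1]))
    d=(psi-cur+180)%360-180; d0=(d+90)%180-90
    a=np.radians(psi); y=np.array([np.cos(a),np.sin(a),0]); z=np.array([0,0,-1.]); x=np.cross(y,z)
    v=(np.array(p)-o['tool_pos'])*1000
    print("t",round(o['t'],2),"tcp",o['tool_pos'].round(4),"psi",cur.round(1),"q6",np.degrees(o['q'][5]).round(0),"| spin",round(-d,1),"half-turn alt",round(-d0,1),"then shift",(np.array([v@x,v@y,v@z])).round(1))
E
python3 - <<'E'
from h import *
im,C=snap("wrist","w1"); go((.405,.262,.25),129)
T=cam("top"); i=cv2.imread("pics/top0.png"); hsv=cv2.cvtColor(i,cv2.COLOR_BGR2HSV)
for p in [(386,276),(327,244),(372,238)]: print(hsv[p[1],p[0]])
E
```

```text
t 2.4 tcp [0.4052 0.2631 0.251 ] psi 129.0 q6 -105.0 | spin 0.0 half-turn alt 0.0 then shift [ 0.9 -0.7  1. ]
[ 23  29 106]
[ 23  33 140]
[ 17  61 121]
```

View pics/w1.png

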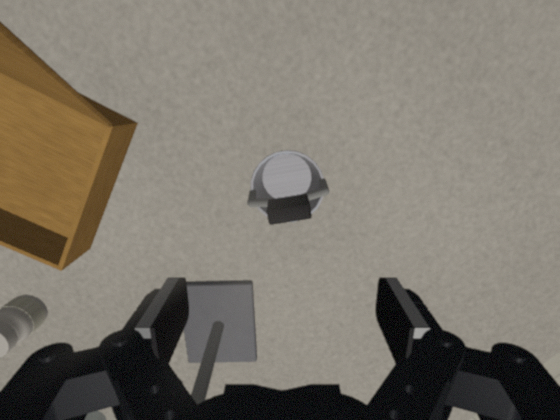

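The wrist view shows the pail (rim centred near (288,188)), its black grip block at (268–311, 197–223), and the hook arm at lower left near (215,330). Next I'll measure the block.

Run:
```python
from h import *
i=cv2.imread("pics/w1.png"); C=cam("wrist")
g=i.max(2); m=((g<62)).astype(np.uint8); m[:185]=0;m[232:]=0;m[:,:250]=0;m[:,330:]=0
cn=max(cv2.findContours(m,0,2)[0],key=cv2.contourArea); r=cv2.minAreaRect(cn); bx=cv2.boxPoints(r); print(cv2.contourArea(cn),r)
bot=bx[np.argsort(bx[:,1])[2:]]; bot=bot[np.argsort(bot[:,0])]
P=[onz(C,p,.14) for p in bot]; d=P[1]-P[0]; print(P,np.linalg.norm(d),np.degrees(np.arctan2(d[1],d[0])))
a=np.arctan2(d[1],d[0]); print("bottom mid",(P[0]+P[1])/2)
# rim ellipse
t=g.copy(); print(np.round([onz(C,p,.052) for p in [(251,186),(325,186),(288,151)]],4))
for r0 in range(192,228,2): print(r0,g[r0,284:296].mean().round(),end=' ')
```

```text
911.5 ((288.48260498046875, 208.3872528076172), (23.87297821044922, 43.26027297973633), 81.25383758544922)
[array([0.42175763, 0.26264418, 0.14      ]), array([0.39522084, 0.28617815, 0.14      ])] 0.03546898633734645 138.43201102853175
bottom mid [0.40848923 0.27441117 0.14      ]
[[0.4284 0.2394 0.052 ]
 [0.3787 0.3006 0.052 ]
 [0.375  0.2464 0.052 ]]
192 154.0 194 153.0 196 96.0 198 43.0 200 42.0 202 41.0 204 41.0 206 43.0 208 47.0 210 48.0 212 49.0 214 51.0 216 52.0 218 53.0 220 63.0 222 128.0 224 146.0 226 145.0
```

Call:
{"fn": "servo_tool", "kwargs": {
  "increments": [
    [1, 0, 0, 0, -9.4],
    [1, -4, 5, 29, 0],
    [1, 0, 0, 40, 0],
    [1, 0, 0, 40, 0],
    [1, 0, 0, 20, 0],
    [1, 0, 0, 10, 0],
    [1, 0, 0, 0, 0],
    [0, 0, 0, 0, 0],
    [0, 0, 0, 0, 0],
    [0, 0, 0, 0, 0],
    [0, 0, 0, 0, 0],
    [0, 0, 0, 0, 0]
  ],
  "force": 80
}}

```text
t: 3.9
tool_pos: [0.4053, 0.2694, 0.1135]
tool_rot: [-1.287, 2.864, 0.001]
contact_force: [-0.9, 0.8, 5.3]
opening: 0.0348
grip_force: 80.3
```

Call:
{"fn": "servo_tool", "kwargs": {
  "increments": [
    [0, 0, 0, -10, 0],
    [0, 0, 0, -10, 0],
    [0, 0, 0, -20, 0],
    [0, 0, 0, 0, 0]
  ]
}}

```text
t: 4.4
tool_pos: [0.4057, 0.2694, 0.1542]
tool_rot: [-1.286, 2.862, -0.0]
contact_force: [0.6, 0.9, -1.9]
opening: 0.0346
grip_force: 79.9
```

Run:
```python
from h import *
u=np.array([np.cos(np.radians(39.4)),np.sin(np.radians(39.4))]); post=np.array([.625,.327])
for x in(-.19,-.065): go((*(post+x*u),.222),129.4)
```

```text
t 4.4 tcp [0.4057 0.2694 0.1542] psi 138.4 q6 -114.0 | spin 9.0 half-turn alt 9.0 then shift [-16.1 -94.7 -67.8]
t 4.4 tcp [0.4057 0.2694 0.1542] psi 138.4 q6 -114.0 | spin 9.0 half-turn alt 9.0 then shift [-141.1  -94.7  -67.8]
```

Call:
{"fn": "servo_tool", "kwargs": {
  "increments": [
    [0, 0, 0, -23, 0],
    [0, 0, 0, -23, 0],
    [0, 0, 0, -23, 4.5],
    [0, 0, 0, 0, 4.5],
    [0, -4, -20, 0, 0],
    [0, -4, -20, 0, 0],
    [0, -4, -20, 0, 0],
    [0, -4, -20, 0, 0],
    [0, 0, -15, 0, 0],
    [0, 0, 0, 0, 0],
    [0, 0, 0, 0, 0]
  ]
}}

```text
t: 5.78
tool_pos: [0.477, 0.2058, 0.2212]
tool_rot: [1.059, -2.958, -0.001]
contact_force: [0.3, 0.4, -1.3]
opening: 0.0346
grip_force: 80.1
```

Run:
```python
from h import *
u=np.array([np.cos(np.radians(39.4)),np.sin(np.radians(39.4))]); post=np.array([.625,.327])
go((*(post-.065*u),.2235),129.4); print(get_obs()['opening'],get_obs()['grip_force'],get_obs()['contact_force'])
im,C=snap("wrist"); im2,C2=snap("scene")
a=im[150:420,60:460,::-1]; b=cv2.resize(im2[110:250,330:470,::-1],(378,378))
c=np.zeros((378,780,3),np.uint8); c[:270,:400]=a; c[:,402:]=b; cv2.imwrite("pics/w2.png",c)
for x,z in((-.1,.198),(-.065,.175),(0,.19)): print(proj(C,(*(post+x*u),z)).round(0),proj(C2,(*(post+x*u),z)).round(1))
```

```text
t 5.78 tcp [0.477  0.2058 0.2212] psi 129.4 q6 -114.0 | spin -0.0 half-turn alt -0.0 then shift [-126.3   -0.2   -2.3]
0.03456496848240521 80.14882564544678 [ 0.3138631   0.37744689 -1.276911  ]
[282. 385.] [399.7 153.4]
[282. 396.] [410.9 166.1]
[281. 478.] [438.  172.5]
```

View pics/w2.png

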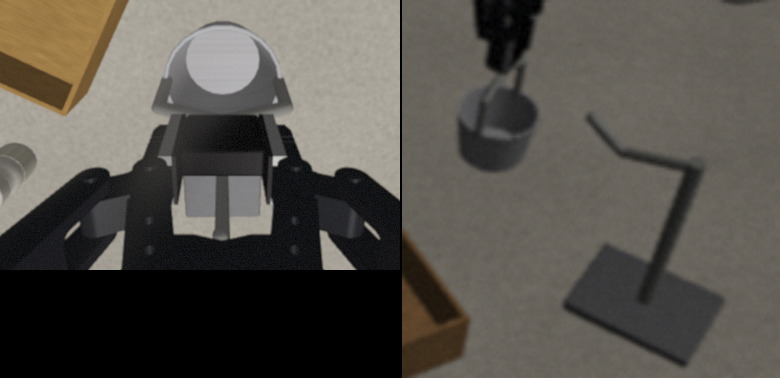

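In the wrist crop the hook tip sits at about (222,235), which is image pixel (282,385). That matches the prediction. The pail hangs squarely in the grip, and the handle opening lines up with the hook.

Call:
{"fn": "servo_tool", "kwargs": {
  "increments": [
    [0, -16, 0, -2, 0],
    [0, -20, 0, 0, 0],
    [0, -20, 0, 0, 0],
    [0, -20, 0, 0, 0],
    [0, -20, 0, 0, 0],
    [0, -20, 0, 0, 0],
    [0, -10, 0, 0, 0],
    [0, 0, 0, 0, 0],
    [0, 0, 0, 0, 0]
  ]
}}

```text
t: 7.0
tool_pos: [0.5741, 0.2855, 0.2233]
tool_rot: [1.059, -2.957, 0.0]
contact_force: [-0.3, -0.1, -2.2]
opening: 0.0345
grip_force: 82.6
```

Call:
{"fn": "servo_tool", "kwargs": {
  "increments": [
    [0, 0, 0, 8, 0],
    [0, 0, 0, 8, 0],
    [0, 0, 0, 6, 0],
    [0, 0, 0, 4, 0],
    [0, 0, 0, 0, 0],
    [0, 0, 0, 0, 0]
  ]
}}

```text
t: 7.75
tool_pos: [0.5748, 0.2857, 0.1976]
tool_rot: [-1.059, 2.957, -0.0]
contact_force: [0.1, -0.4, -1.6]
opening: 0.0348
grip_force: 82.7
```

Call:
{"fn": "servo_tool", "kwargs": {
  "increments": [
    [0, 0, 0, 3, 0],
    [0, 0, 0, 2, 0],
    [0, 0, 0, 0, 0]
  ]
}}

```text
t: 8.12
tool_pos: [0.5753, 0.2858, 0.1938]
tool_rot: [-1.058, 2.956, -0.0]
contact_force: [-1.7, -1.8, 2.9]
opening: 0.0347
grip_force: 83.7
```

Call:
{"fn": "servo_tool", "kwargs": {
  "increments": [
    [0, 0, 0, 1, 0],
    [0, 0, 0, 0, 0]
  ]
}}

```text
t: 8.38
tool_pos: [0.5753, 0.2858, 0.1936]
tool_rot: [-1.058, 2.956, -0.001]
contact_force: [-2.3, -2.1, 7.1]
opening: 0.0344
grip_force: 84.0
```

Call:
{"fn": "servo_tool", "kwargs": {
  "increments": [
    [0.44, 0, 0, 0, 0],
    [0.46, 0, 0, 0, 0],
    [0.5, 0, 0, 0, 0],
    [0.6, 0, 0, 0, 0],
    [0.6, 0, 0, 0, 0],
    [0.6, 0, 0, -10, 0],
    [0.6, 0, 0, -20, 0],
    [0.8, 0, 0, -30, 0],
    [0.8, 0, 0, -40, 0],
    [0.8, 0, 0, 0, 0]
  ]
}}

```text
t: 9.62
tool_pos: [0.5768, 0.2865, 0.2987]
tool_rot: [-1.055, 2.947, 0.0]
contact_force: [-0.2, 0.1, -0.1]
opening: 0.0685
grip_force: 0.0
```

Run:
```python
from h import *
go((.5,-.27,.28),100)
im2,C2=snap("scene"); im3,C3=snap("top")
b=np.hstack([cv2.resize(im2[110:250,330:470,::-1],(390,390)),cv2.resize(im3[170:310,80:220,::-1],(390,390))]); cv2.imwrite("pics/s2.png",b)
np.save("pics/t1.npy",im3)
```

```text
t 9.62 tcp [0.5768 0.2865 0.2987] psi 129.4 q6 -110.0 | spin 29.4 half-turn alt 29.4 then shift [ 172.3 -534.7   18.7]
```

View pics/s2.png

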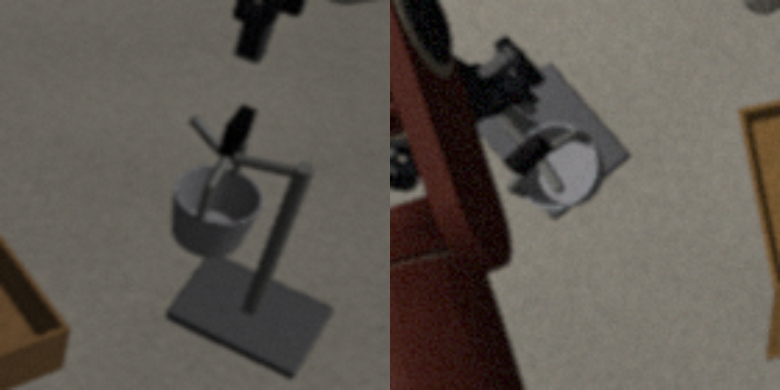

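The pail hangs in the hook's hollow and stands level in both views, with its block at (238,130) in the left crop. Now the bottles.

Call:
{"fn": "servo_tool", "kwargs": {
  "increments": [
    [1, 0, 0, 0, 9.8],
    [1, 0, 0, 0, 9.8],
    [1, 0, 0, 0, 9.8]
  ]
}}

```text
t: 10.1
tool_pos: [0.5739, 0.2854, 0.2896]
tool_rot: [0.265, -3.128, 0.001]
contact_force: [-0.4, 0.5, 0.4]
opening: 0.0854
grip_force: 0.0
```

Call:
{"fn": "servo_tool", "kwargs": {
  "increments": [
    [1, 11, -49, 0, 0],
    [1, 11, -49, 0, 0],
    [1, 11, -49, 0, 0],
    [1, 11, -49, 0, 0],
    [1, 11, -49, 0, 0],
    [1, 11, -49, 0, 0],
    [1, 11, -49, 0, 0],
    [1, 11, -49, 0, 0],
    [1, 11, -49, 0, 0],
    [1, 11, -49, 0, 0],
    [1, 11, -53, 18, 0],
    [1, 0, 0, 0, 0]
  ]
}}

```text
t: 11.6
tool_pos: [0.5477, -0.2725, 0.2693]
tool_rot: [0.266, -3.125, -0.005]
contact_force: [0.7, 0.9, -0.4]
opening: 0.0854
grip_force: 0.0
```

Run:
```python
from h import *
im,C=snap("wrist","w3"); go((.55,-.27,.28),100)
```

```text
t 11.65 tcp [ 0.5483 -0.271   0.2705] psi 99.8 q6 -133.0 | spin -0.2 half-turn alt -0.2 then shift [-1.8  0.7 -9.5]
```

View pics/w3.png

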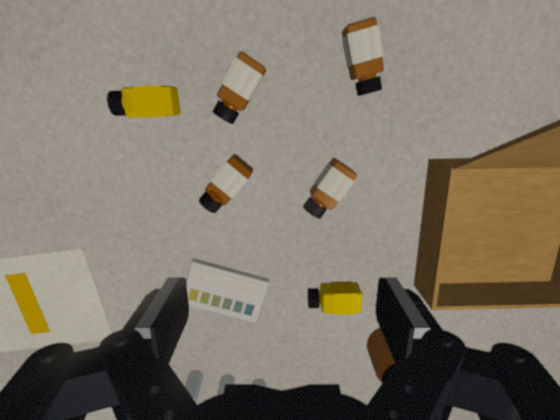

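The wrist view shows the four amber bottles at glass/cap pixels (242,82)/(227,112), (363,48)/(369,86), (229,181)/(211,200) and (333,184)/(316,207). The yellow look-alikes are at (150,101) and (341,297), and nothing has been knocked aside yet.

```bash
cat >> h.py <<'E'
def bottles(im,C,show=True):
    hsv=cv2.cvtColor(im,cv2.COLOR_RGB2HSV); out=[]
    am=((hsv[...,0]<15)&(hsv[...,1]>130)&(hsv[...,2]>60)).astype(np.uint8)
    bk=(hsv[...,2]<45).astype(np.uint8)
    am=cv2.morphologyEx(cv2.morphologyEx(am,cv2.MORPH_OPEN,np.ones((2,2))),cv2.MORPH_CLOSE,np.ones((27,27)))
    for c in cv2.findContours(am,0,2)[0]:
        A=cv2.contourArea(c)
        if not 400<A<3500: continue
        (u,v),wh,_=cv2.minAreaRect(c); g=onz(C,(u,v),.026)[:2]
        n,l,st,cc=cv2.connectedComponentsWithStats(bk); k=[j for j in range(1,n) if 60<st[j,4]<1200 and np.hypot(*(cc[j]-(u,v)))<75]
        if not k: continue
        j=min(k,key=lambda j:np.hypot(*(cc[j]-(u,v)))); q=onz(C,cc[j],.02)[:2]; d=q-g; L=np.hypot(*d)
        yaw=np.degrees(np.arctan2(d[1],d[0])); out.append((g,yaw))
        if show: print((round(u),round(v)),A,np.round(wh),"glass",g.round(4),"L",L.round(4),"yaw",yaw.round(1),"psi",(yaw+90).round(1))
    return out
E
python3 - <<'E'
from h import *
im=cv2.imread("pics/w3.png")[:,:,::-1].copy(); C=cam("wrist")
for g,y in bottles(im,C): go((*g,.15),y+90)
E
python3 - <<'E'
from h import *
im=cv2.imread("pics/w3.png")[:,:,::-1].copy(); hsv=cv2.cvtColor(im,cv2.COLOR_RGB2HSV)
for p in[(230,98),(365,70),(240,162),(325,200),(352,165),(160,101)]: print(im[p[1],p[0]],hsv[p[1],p[0]])
for p in[(227,112),(369,86),(316,207)]: print("cap",im[p[1],p[0]])
am=((hsv[...,0]<15)&(hsv[...,1]>130)&(hsv[...,2]>60)).astype(np.uint8); print([ (cv2.contourArea(c),cv2.boundingRect(c)) for c in cv2.findContours(am,0,2)[0] if cv2.contourArea(c)>50])
E
```

```text
[125  77  26] [ 15 202 125]
[124  78  20] [ 17 214 124]
[72 43 19] [ 14 188  72]
[143  97  54] [ 14 159 143]
[158 152 143] [ 18  24 158]
[171 144   0] [ 25 255 171]
cap [38 36 37]
cap [18 19 19]
cap [41 40 38]
[(384.0, (368, 329, 26, 43))]
```

```bash
sed -i 's/hsv\[...,0\]<15)/hsv[...,0]<19)/' h.py
python3 - <<'E'
from h import *
im=cv2.imread("pics/w3.png")[:,:,::-1].copy(); C=cam("wrist")
for g,y in bottles(im,C): go((*g,.15),y+90)
E
```

```text
(333, 186) 736.5 [28. 47.] glass [ 0.5519 -0.2073] L 0.0365 yaw -33.6 psi 56.4
(229, 182) 733.0 [26. 48.] glass [ 0.5675 -0.331 ] L 0.0396 yaw -34.5 psi 55.5
(367, 70) 479.0 [19. 34.] glass [ 0.4193 -0.1987] L 0.0156 yaw 23.1 psi 113.1
(241, 84) 930.5 [31. 55.] glass [ 0.4562 -0.3316] L 0.0364 yaw -24.3 psi 65.7
t 11.65 tcp [ 0.5483 -0.271   0.2705] psi 99.8 q6 -133.0 | spin 43.4 half-turn alt 43.4 then shift [ 32.2  55.1 120.5]
t 11.65 tcp [ 0.5483 -0.271   0.2705] psi 99.8 q6 -133.0 | spin 44.3 half-turn alt 44.3 then shift [-49.7 -38.6 120.5]
t 11.65 tcp [ 0.5483 -0.271   0.2705] psi 99.8 q6 -133.0 | spin -13.3 half-turn alt -13.3 then shift [ 90.3 117.2 120.5]
t 11.65 tcp [ 0.5483 -0.271   0.2705] psi 99.8 q6 -133.0 | spin 34.2 half-turn alt 34.2 then shift [ 59.  -93.2 120.5]
```

Call:
{"fn": "servo_tool", "kwargs": {
  "increments": [
    [1, 0, 0, 20, 8.7],
    [1, 0, 0, 20, 8.7],
    [1, 0, 0, 20, 8.7],
    [1, 0, 0, 20, 8.7],
    [1, 0, 0, 20, 8.6],
    [1, 16, 28, 10, 0],
    [1, 16, 27, 10, 0],
    [1, 0, 0, 0, 0]
  ]
}}

```text
t: 12.65
tool_pos: [0.5526, -0.2033, 0.1519]
tool_rot: [-0.896, -3.008, -0.002]
contact_force: [0.1, -0.6, -0.7]
opening: 0.0856
grip_force: 0.0
```

```bash
cat > look.py <<'E'
from h import *
im,C=snap("wrist")
for g,y in bottles(im,C):
    a=np.radians(y); go((*(g+.004*np.array([np.cos(a),np.sin(a)])),.006),y+90)
E
python3 look.py
```

```text
(103, 213) 774.5 [21. 51.] glass [ 0.4755 -0.3373] L 0.0163 yaw -33.4 psi 56.6
(84, 163) 491.5 [11. 54.] glass [ 0.4351 -0.3206] L 0.0599 yaw -25.5 psi 64.5
(187, 55) 1124.5 [30. 45.] glass [ 0.4178 -0.1996] L 0.0161 yaw 24.2 psi 114.2
t 12.7 tcp [ 0.5531 -0.2048  0.1529] psi 56.8 q6 -84.0 | spin 0.2 half-turn alt 0.2 then shift [ -12.3 -153.4  146.9]
t 12.7 tcp [ 0.5531 -0.2048  0.1529] psi 56.8 q6 -84.0 | spin -7.8 half-turn alt -7.8 then shift [  52.8 -155.3  146.9]
t 12.7 tcp [ 0.5531 -0.2048  0.1529] psi 56.8 q6 -84.0 | spin -57.4 half-turn alt -57.4 then shift [117.3  60.2 146.9]
```

```bash
python3 - <<'E'
s=open('h.py').read(); s=s[:s.index('def bottles')]+'''def bottles(im,C,show=True):
    hsv=cv2.cvtColor(im,cv2.COLOR_RGB2HSV); out=[]; K,R,t=C
    am=cv2.morphologyEx(((hsv[...,0]<19)&(hsv[...,1]>120)&(hsv[...,2]>45)).astype(np.uint8),cv2.MORPH_OPEN,np.ones((3,3)))
    bk=cv2.morphologyEx((hsv[...,2]<48).astype(np.uint8),cv2.MORPH_OPEN,np.ones((3,3)))
    n,l,st,cc=cv2.connectedComponentsWithStats(bk); pts=np.argwhere(am)[:,::-1].astype(np.float32)
    for j in range(1,n):
        q=onz(C,cc[j],.018); s=K[0,0]/(R@q+t)[2]   # px per m
        if not .2<st[j,4]/(.028*.015*s*s)<2: continue
        p=pts[np.hypot(*(pts-cc[j]).T)<.064*s]
        if len(p)<.15*.032*.054*s*s: continue
        (u,v),wh,_=cv2.minAreaRect(p); g=onz(C,(u,v),.026)[:2]; d=q[:2]-g; L=np.hypot(*d); yaw=np.degrees(np.arctan2(d[1],d[0]))
        if L<.025: continue
        out.append((g,yaw))
        if show: print((round(u),round(v)),(np.sort(wh)/s*1000).round(0),"glass",g.round(4),"L",L.round(4),"yaw",yaw.round(1))
    return out
'''; open('h.py','w').write(s)
E
cat > look.py <<'E'
from h import *
im,C=snap("wrist","last")
for g,y in bottles(im,C):
    a=np.radians(y); go((*(g+.002*np.array([np.cos(a),np.sin(a)])),.006),y+90)
E
python3 look.py; python3 -c "
from h import *
print(bottles(cv2.imread('pics/w3.png')[:,:,::-1].copy(),cam('wrist'),False) and 0)"
```

```text
0
```

View pics/last.png

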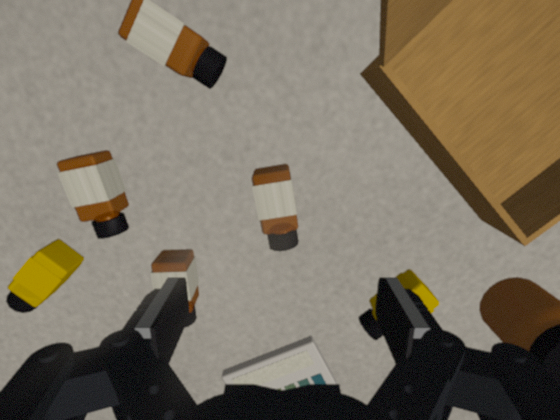

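Run:
```python
from h import *
im=cv2.imread("pics/last.png")[:,:,::-1].copy();hsv=cv2.cvtColor(im,cv2.COLOR_RGB2HSV);C=cam("wrist");K,R,t=C
bk=cv2.morphologyEx((hsv[...,2]<48).astype(np.uint8),cv2.MORPH_OPEN,np.ones((3,3)))
n,l,st,cc=cv2.connectedComponentsWithStats(bk)
for j in range(1,n):
    q=onz(C,cc[j],.018); s=K[0,0]/(R@q+t)[2]
    if st[j,4]>40: print(cc[j].round(),st[j,4],st[j,4]/(.028*.015*s*s))
```

```text
[209.  67.] 847 1.2101373784682092
[110. 226.] 506 0.9849829493971384
[292. 377.] 35504 97.62512471889882
[ 18. 303.] 269 0.6192332236726159
```

The bottle under the tool has its glass at (275,200) and its lit cap at (283,238). The cap threshold is too strict, so I'll loosen it.

```bash
sed -i "s/(hsv\[...,2\]<48)/((hsv[...,2]<78)\&(np.ptp(im.astype(int),axis=2)<22))/; s/<2: continue/<2.5: continue/; s/if len(p)<.15/if len(p)<.08/" h.py; sed -i 's/snap("wrist","last")/snap("wrist")/' look.py; python3 look.py;python3 - <<'E'
from h import *
im=cv2.imread("pics/last.png")[:,:,::-1].copy();hsv=cv2.cvtColor(im,cv2.COLOR_RGB2HSV)
for p in [(185,50),(275,227),(270,175),(283,240)]: print(im[p[1],p[0]],hsv[p[1],p[0]])
E
```

```text
(276, 202) [34. 57.] glass [ 0.55   -0.2099] L 0.0392 yaw -23.1
t 12.8 tcp [ 0.5536 -0.2064  0.1539] psi 56.6 q6 -84.0 | spin -10.3 half-turn alt -10.3 then shift [-1.000e-01 -4.500e+00  1.479e+02]
[124  75  20] [ 16 214 124]
[107  68  40] [ 13 160 107]
[115  69  30] [ 14 188 115]
[58 53 53] [ 0 22 58]
```

Call:
{"fn": "servo_tool", "kwargs": {
  "increments": [
    [1, 0, 0, 20, -10.3],
    [1, 0, -4.5, 40, 0],
    [1, 0, 0, 40, 0],
    [1, 0, 0, 30, 0],
    [1, 0, 0, 18, 0],
    [1, 0, 0, 0, 0],
    [0, 0, 0, 0, 0],
    [0, 0, 0, 0, 0],
    [0, 0, 0, 0, 0],
    [0, 0, 0, 0, 0]
  ],
  "force": 60
}}

```text
t: 14.05
tool_pos: [0.5525, -0.2112, 0.0067]
tool_rot: [0.629, 3.076, -0.001]
contact_force: [0.4, -0.1, 4.5]
opening: 0.031
grip_force: 61.4
```

Call:
{"fn": "servo_tool", "kwargs": {
  "increments": [
    [0, 0, 0, -20, 0],
    [0, 0, 0, -40, 0],
    [0, 0, 0, -40, 0],
    [0, 0, 0, -40, 0],
    [0, 0, 0, -5, 0],
    [0, 0, 0, 0, 0]
  ]
}}

```text
t: 14.8
tool_pos: [0.5511, -0.2105, 0.1501]
tool_rot: [-0.629, -3.078, -0.0]
contact_force: [-0.3, -0.8, -2.2]
opening: 0.0309
grip_force: 60.8
```

```bash
cat > slot.py <<'E'
from h import *
import sys
sx,sy,z=map(float,sys.argv[1:4]); a=np.radians(10.5); c=np.array([.568,.0185])
go((*(c+np.array([[np.cos(a),-np.sin(a)],[np.sin(a),np.cos(a)]])@[sx/1000,sy/1000]),z/1000),100.5); o=get_obs(); print(o['opening'],o['grip_force'],o['q'].round(3))
E
python3 slot.py 32 -56 150; python3 slot.py 32 -56 22
```

```text
t 14.8 tcp [ 0.5511 -0.2105  0.1501] psi 66.9 q6 -95.0 | spin -33.6 half-turn alt -33.6 then shift [-9.030e+01  1.661e+02  1.000e-01]
0.030947332778909105 60.7902717590332 [-0.491  0.034  1.771 -0.     1.337 -1.659]
t 14.8 tcp [ 0.5511 -0.2105  0.1501] psi 66.9 q6 -95.0 | spin -33.6 half-turn alt -33.6 then shift [-90.3 166.1 128.1]
0.030947332778909105 60.7902717590332 [-0.491  0.034  1.771 -0.     1.337 -1.659]
```

Call:
{"fn": "servo_tool", "kwargs": {
  "increments": [
    [0, 0, 0, 0, -8.4],
    [0, 0, 0, 0, -8.4],
    [0, 0, 0, 0, -8.4],
    [0, 0, 0, 0, -8.4],
    [0, -18, 35, 0, 0],
    [0, -18, 35, 0, 0],
    [0, -18, 35, 0, 0],
    [0, -18, 36, 0, 0],
    [0, -18, 36, 0, 0],
    [0, 0, 0, 0, 0],
    [0, 0, 0, 0, 0]
  ]
}}

```text
t: 16.18
tool_pos: [0.6065, -0.0203, 0.1482]
tool_rot: [0.287, -3.125, -0.001]
contact_force: [-0.6, -0.2, -1.5]
opening: 0.0313
grip_force: 60.7
```

```bash
python3 slot.py 32 -45 150; python3 slot.py 32 -45 13
python3 - <<'E'
from h import *
im,C=snap("wrist","p1"); a=np.radians(10.5); c=np.array([.568,.0185])
for x,y in((85,92),(85,-92),(-85,92),(-85,-92),(90,97),(90,-97)):
    print(x,y,proj(C,(*(c+np.array([[np.cos(a),-np.sin(a)],[np.sin(a),np.cos(a)]])@[x/1000,y/1000]),.06)).round(0))
E
```

```text
t 16.18 tcp [ 0.6065 -0.0203  0.1482] psi 100.5 q6 -109.0 | spin 0.0 half-turn alt 0.0 then shift [-1.2  0.2 -1.8]
0.03128017982927706 60.749112367630005 [-0.156  0.077  1.73  -0.     1.339 -1.91 ]
t 16.18 tcp [ 0.6065 -0.0203  0.1482] psi 100.5 q6 -109.0 | spin 0.0 half-turn alt 0.0 then shift [ -1.2   0.2 135.2]
0.03128017982927706 60.749112367630005 [-0.156  0.077  1.73  -0.     1.339 -1.91 ]
85 92 [454. 283.]
85 -92 [223. 283.]
-85 92 [499.  47.]
-85 -92 [208.  46.]
90 97 [459. 288.]
90 -97 [217. 288.]
```

View pics/p1.png

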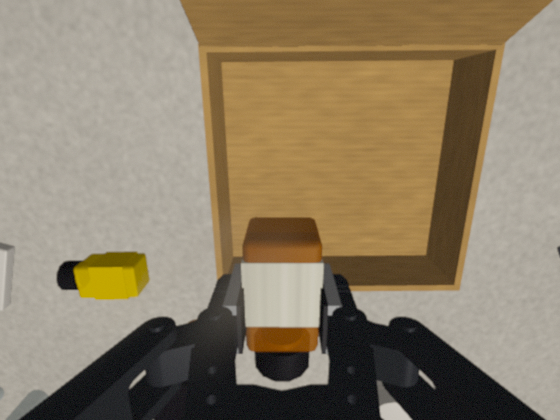

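The bottle is in the grip at (282,290), held straight. The carton's far corners at (219,290) and (462,291) agree with the prediction to about 2 mm.

Call:
{"fn": "servo_tool", "kwargs": {
  "increments": [
    [0, 0, 0, 40, 0],
    [0, 0, 0, 40, 0],
    [0, 0, 0, 30, 0],
    [0, 0, 0, 15, 0],
    [0, 0, 0, 10, 0],
    [0, 0, 0, 0, 0]
  ]
}}

```text
t: 16.98
tool_pos: [0.6078, -0.0206, 0.0154]
tool_rot: [0.287, -3.128, 0.0]
contact_force: [0.1, -1.1, -2.1]
opening: 0.031
grip_force: 60.8
```

```bash
python3 slot.py 32 -45 12.5;  python3 slot.py 32 -45 150
```

```text
t 16.98 tcp [ 0.6078 -0.0206  0.0154] psi 100.5 q6 -109.0 | spin -0.0 half-turn alt -0.0 then shift [0.  0.7 2.9]
0.03102639108217928 60.78487515449524 [-0.156  0.238  1.795 -0.     1.109 -1.91 ]
t 16.98 tcp [ 0.6078 -0.0206  0.0154] psi 100.5 q6 -109.0 | spin -0.0 half-turn alt -0.0 then shift [   0.     0.7 -134.6]
0.03102639108217928 60.78487515449524 [-0.156  0.238  1.795 -0.     1.109 -1.91 ]
```

Call:
{"fn": "servo_tool", "kwargs": {
  "increments": [
    [0, 0, 0, 3, 0],
    [0, 0, 0, 0, 0],
    [0.5, 0, 0, 0, 0],
    [0.5, 0, 0, 0, 0],
    [0.5, 0, 0, -15, 0],
    [0.6, 0, 0, -40, 0],
    [1, 0, 0, -40, 0],
    [1, 0, 0, -40, 0],
    [1, 0, 0, 0, 0]
  ]
}}

```text
t: 18.1
tool_pos: [0.6111, -0.0213, 0.1539]
tool_rot: [-0.286, 3.118, -0.005]
contact_force: [0.5, -0.3, 0.2]
opening: 0.0853
grip_force: 0.0
```

```bash
python3 - <<'E'
from h import *
D=[(.6244,.2302,.0533,1.614),(.590,.1501,.034,1.771),(.6068,.1482,.077,1.73),(.6081,.0154,.238,1.795)]
o=get_obs();D.append((np.hypot(*o['tool_pos'][:2]),o['tool_pos'][2],o['q'][1],o['q'][2])); print(D[-1])
A=[];b=[]
for R,z,q2,q3 in D:
    r=np.sqrt(R*R-.074**2);q=q2+q3
    A+=[[1,0,np.sin(q2),np.sin(q),np.cos(q)],[0,1,np.cos(q2),np.cos(q),-np.sin(q)]];b+=[r,z]
s,res,rk,sv=np.linalg.lstsq(np.array(A),np.array(b),rcond=None); print(s.round(3),res,rk,sv.round(3))
im,C=snap("wrist","p2")
E
python3 slot.py 32 -45 150
python3 -c "
from h import *
go((.4602,-.3296,.15),65)"
```

```text
(np.float64(0.6114759923772735), np.float64(0.15385313271385687), np.float64(0.0727469630774538), np.float64(1.7240534616249044))
[ 0.001 -0.038  0.42   0.609  0.092] [1.05234819e-05] 5 [3.868 3.157 0.187 0.186 0.06 ]
t 18.15 tcp [ 0.6095 -0.021   0.1509] psi 100.5 q6 -109.0 | spin -0.0 half-turn alt -0.0 then shift [1.6 1.4 0.9]
0.08555185125155865 0.0 [-1.560e-01  7.500e-02  1.727e+00 -1.000e-03  1.334e+00 -1.910e+00]
t 18.15 tcp [ 0.6095 -0.021   0.1509] psi 100.5 q6 -109.0 | spin 35.5 half-turn alt 35.5 then shift [   4.9 -342.8    0.9]
```

View pics/p2.png

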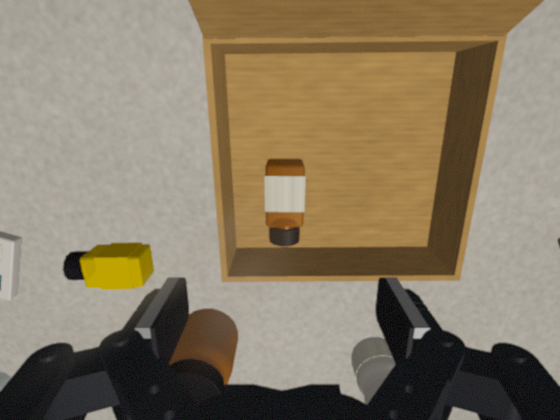

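The bottle lies flat in the carton at (284,200). Next is the bottle near (.456,-.332).

Call:
{"fn": "servo_tool", "kwargs": {
  "increments": [
    [1, 0, 0, -10, 8.9],
    [1, 0, 0, -10, 8.9],
    [1, 0, 0, 0, 8.9],
    [1, 0, 0, 0, 8.8],
    [1, 0, -43, 0, 0],
    [1, 0, -50, 0, 0],
    [1, 0, -50, 0, 0],
    [1, 0, -50, 0, 0],
    [1, 0, -50, 0, 0],
    [1, 0, -50, 10, 0],
    [1, 5, -50, 10, 0],
    [1, 0, 0, 0, 0]
  ]
}}

```text
t: 19.65
tool_pos: [0.4555, -0.3306, 0.145]
tool_rot: [-0.687, -3.062, -0.002]
contact_force: [0.5, -0.4, -0.4]
opening: 0.0853
grip_force: 0.0
```

```bash
python3 look.py
```

```text
(400, 74) [43. 57.] glass [ 0.4007 -0.2087] L 0.0375 yaw 26.1
(330, 308) [36. 58.] glass [ 0.5644 -0.3328] L 0.0461 yaw -31.4
t 19.7 tcp [ 0.4567 -0.3295  0.1457] psi 64.8 q6 -108.0 | spin -51.3 half-turn alt -51.3 then shift [ -5.  133.1 139.7]
t 19.7 tcp [ 0.4567 -0.3295  0.1457] psi 64.8 q6 -108.0 | spin 6.2 half-turn alt 6.2 then shift [-95.8  53.2 139.7]
```

Run:
```python
from h import *
im,C=snap("wrist","d1");K,R,t=C; print(proj(C,(.4562,-.3316,.026)).round())
hsv=cv2.cvtColor(im,cv2.COLOR_RGB2HSV)
am=cv2.morphologyEx(((hsv[...,0]<19)&(hsv[...,1]>120)&(hsv[...,2]>45)).astype(np.uint8),cv2.MORPH_OPEN,np.ones((3,3)))
bk=cv2.morphologyEx(((hsv[...,2]<78)&(np.ptp(im.astype(int),axis=2)<22)).astype(np.uint8),cv2.MORPH_OPEN,np.ones((3,3)))
n,l,st,cc=cv2.connectedComponentsWithStats(bk)
for j in range(1,n):
    q=onz(C,cc[j],.018); s=K[0,0]/(R@q+t)[2]
    if st[j,4]>40: print(cc[j].round(),st[j].tolist(),round(st[j,4]/(.028*.015*s*s),2),s.round())
for c in cv2.findContours(am,0,2)[0]:
    if cv2.contourArea(c)>60: print("am",cv2.boundingRect(c),cv2.contourArea(c))
print(hsv[150:290:20,270:310:20].tolist())
```

```text
[279. 206.]
[429. 107.] [408, 87, 39, 38, 738] 1.08 1278.0
[278. 245.] [264, 236, 29, 18, 453] 0.87 1116.0
[281. 375.] [0, 278, 560, 142, 35967] 92.59 962.0
[319. 342.] [306, 335, 28, 15, 314] 0.75 1001.0
am (308, 323, 33, 14) 325.5
am (312, 271, 36, 25) 697.5
am (259, 221, 36, 17) 474.5
am (255, 168, 39, 17) 520.5
am (390, 67, 48, 44) 913.5
am (353, 28, 43, 45) 679.0
[[[21, 23, 144], [20, 25, 150]], [[15, 169, 68], [13, 121, 80]], [[27, 28, 165], [23, 26, 174]], [[24, 29, 169], [22, 28, 175]], [[13, 167, 99], [14, 172, 113]], [[19, 36, 56], [17, 32, 56]], [[21, 28, 148], [21, 24, 146]]]
```

```bash
python3 - <<'E'
s=open('h.py').read()
s=s.replace("        if len(p)<.08","        near=p[np.hypot(*(p-cc[j]).T)<.026*s] if len(p) else p\n        if len(near)<20: continue\n        d0=near.mean(0)-cc[j]; d0/=np.hypot(*d0); w=p-cc[j]; p=p[(w@d0>0)&(abs(w@[-d0[1],d0[0]])<.024*s)]\n        if len(p)<.08")
open('h.py','w').write(s)
E
python3 look.py
```

```text
(397, 73) [42. 58.] glass [ 0.4009 -0.2087] L 0.0373 yaw 26.3
(274, 204) [33. 57.] glass [ 0.454  -0.3347] L 0.0393 yaw -21.4
(327, 307) [35. 58.] glass [ 0.5649 -0.3328] L 0.0458 yaw -31.6
t 19.8 tcp [ 0.4581 -0.3284  0.1467] psi 65.0 q6 -108.0 | spin -51.3 half-turn alt -51.3 then shift [ -3.7 132.6 140.7]
t 19.8 tcp [ 0.4581 -0.3284  0.1467] psi 65.0 q6 -108.0 | spin -3.6 half-turn alt -3.6 then shift [ -0.5  -7.4 140.7]
t 19.8 tcp [ 0.4581 -0.3284  0.1467] psi 65.0 q6 -108.0 | spin 6.6 half-turn alt 6.6 then shift [-95.3  52.1 140.7]
```

Call:
{"fn": "servo_tool", "kwargs": {
  "increments": [
    [1, 0, 0, 20, -3.6],
    [1, -1, -8, 40, 0],
    [1, 0, 0, 40, 0],
    [1, 0, 0, 25, 0],
    [1, 0, 0, 15, 0],
    [1, 0, 0, 0, 0],
    [1, 0, 0, 0, 0]
  ]
}}

```text
t: 20.68
tool_pos: [0.4573, -0.3373, 0.0087]
tool_rot: [0.582, 3.085, -0.002]
contact_force: [0.1, -0.3, -0.1]
opening: 0.0851
grip_force: 0.0
```

Call:
{"fn": "servo_tool", "kwargs": {
  "increments": [
    [0, 0, 0, 0, 0],
    [0, 0, 0, 0, 0],
    [0, 0, 0, 0, 0],
    [0, 0, 0, 0, 0],
    [0, 0, 0, -20, 0],
    [0, 0, 0, -40, 0],
    [0, 0, 0, -40, 0],
    [0, 0, 0, -40, 0],
    [0, 0, 0, -5, 0],
    [0, 0, 0, 0, 0],
    [0, 0, 0, 0, 0]
  ]
}}

```text
t: 22.05
tool_pos: [0.4552, -0.3359, 0.1501]
tool_rot: [-0.583, -3.084, -0.003]
contact_force: [0.3, -0.3, -1.6]
opening: 0.0308
grip_force: 60.6
```

```bash
python3 slot.py 32 57 150
```

```text
t 22.05 tcp [ 0.4552 -0.3359  0.1501] psi 68.6 q6 -113.0 | spin -31.9 half-turn alt -31.9 then shift [-2.075e+02  3.849e+02  1.000e-01]
0.030825222896211545 60.60933709144592 [-0.767 -0.021  1.826 -0.     1.34  -1.964]
```

Call:
{"fn": "servo_tool", "kwargs": {
  "increments": [
    [0, 0, 0, -10, -8],
    [0, 0, 0, 0, -8],
    [0, 0, 0, 0, -8],
    [0, 0, 0, 0, -7.9],
    [0, -41, 15, 0, 0],
    [0, -41, 15, 0, 0],
    [0, -41, 15, 0, 0],
    [0, -41, 25, 0, 0],
    [0, -41, 35, 0, 0],
    [0, -2, 45, 0, 0],
    [0, 0, 45, 0, 0],
    [0, 0, 45, 0, 0]
  ]
}}

```text
t: 23.55
tool_pos: [0.6147, -0.0615, 0.1598]
tool_rot: [0.287, -3.125, -0.002]
contact_force: [0.5, 0.4, -1.0]
opening: 0.0309
grip_force: 60.6
```

Call:
{"fn": "servo_tool", "kwargs": {
  "increments": [
    [0, 0, 45, 0, 0],
    [0, 0, 45, 0, 0],
    [0, 0, 35, 0, 0],
    [0, 0, 20, 0, 0],
    [0, 0, 0, 0, 0],
    [0, 0, 0, 0, 0]
  ]
}}

```text
t: 24.3
tool_pos: [0.5897, 0.0785, 0.1619]
tool_rot: [0.286, -3.128, 0.001]
contact_force: [-0.6, -0.6, -1.3]
opening: 0.0306
grip_force: 60.6
```

```bash
python3 slot.py 32 57 15
```

```text
t 24.3 tcp [0.5897 0.0785 0.1619] psi 100.4 q6 -100.0 | spin -0.1 half-turn alt -0.1 then shift [  0.3   2.  146.9]
0.030640281440728986 60.60752034187317 [ 8.000e-03  3.500e-02  1.750e+00 -1.000e-03  1.358e+00 -1.745e+00]
```

Call:
{"fn": "servo_tool", "kwargs": {
  "increments": [
    [0, 0, 1, 40, 0],
    [0, 0, 0, 40, 0],
    [0, 0, 0, 35, 0],
    [0, 0, 0, 20, 0],
    [0, 0, 0, 12, 0],
    [0, 0, 0, 0, 0],
    [0, 0, 0, 0, 0]
  ]
}}

```text
t: 25.18
tool_pos: [0.5912, 0.0794, 0.0179]
tool_rot: [-0.287, 3.126, -0.002]
contact_force: [-3.2, -2.3, 6.1]
opening: 0.0311
grip_force: 64.0
```

Call:
{"fn": "servo_tool", "kwargs": {
  "increments": [
    [0, 0, 0, 2, 0],
    [0, 0, 0, 0, 0],
    [0.48, 0, 0, 0, 0],
    [0.48, 0, 0, 0, 0],
    [0.48, 0, 0, -15, 0],
    [0.6, 0, 0, -40, 0],
    [1, 0, 0, -40, 0],
    [1, 0, 0, -40, 0],
    [1, 0, 0, 0, 0],
    [1, 0, 0, 0, 0]
  ]
}}

```text
t: 26.42
tool_pos: [0.5897, 0.0805, 0.1489]
tool_rot: [-0.287, 3.127, 0.0]
contact_force: [0.1, 0.2, -0.7]
opening: 0.0852
grip_force: 0.0
```

```bash
cat > chk.py <<'E'
from h import *
im,C=snap("wrist"); a=np.radians(10.5); c=np.array([.568,.0185])
for g,y in bottles(im,C,False): print("carton frame",(np.array([[np.cos(a),np.sin(a)],[-np.sin(a),np.cos(a)]])@(g-c)*1000).round(),"yaw",round(y-10.5,1))
E
python3 chk.py
python3 - <<'E'
from h import *
go((.567,-.333,.16),59)
E
```

```text
carton frame [ 39. -56.] yaw 15.0
carton frame [40. 68.] yaw -19.7
t 26.48 tcp [0.5891 0.0805 0.1477] psi 100.5 q6 -100.0 | spin 41.5 half-turn alt 41.5 then shift [-194.  -365.8  -12.3]
```

```bash
cat > chk.py <<'E'
from h import *
im,C=snap("wrist"); a=np.radians(10.5); c=np.array([.568,.0185]); Rm=np.array([[np.cos(a),-np.sin(a)],[np.sin(a),np.cos(a)]])
poly=np.array([proj(C,(*(c+Rm@p),.02)) for p in([.083,.09],[-.083,.09],[-.083,-.09],[.083,-.09])]).astype(np.int32)
m=np.zeros(im.shape[:2],np.uint8); cv2.fillPoly(m,[poly],1)
hsv=cv2.cvtColor(im,cv2.COLOR_RGB2HSV)
for nm,k in(("label",(hsv[...,1]<70)&(hsv[...,2]>95)),("cap",(hsv[...,2]<78)&(np.ptp(im.astype(int),axis=2)<22))):
    for q in cv2.findContours((m&k).astype(np.uint8),0,2)[0]:
        if cv2.contourArea(q)<100: continue
        r=cv2.minAreaRect(q); P=[Rm.T@(onz(C,p,.035)[:2]-c)*1000 for p in cv2.boxPoints(r)]
        print(nm,np.mean(P,0).round(),"edges",(P[1]-P[0]).round(),(P[2]-P[1]).round())
E
python3 chk.py
```

```text
label [27. 53.] edges [-0. 33.] [30.  1.]
label [ 26. -42.] edges [-6. 43.] [35.  1.]
cap [66. 54.] edges [-1. 23.] [15.  1.]
cap [ 64. -41.] edges [-3. 26.] [17. -0.]
```

Call:
{"fn": "servo_tool", "kwargs": {
  "increments": [
    [1, 0, 0, -3, 10.4],
    [1, 0, 0, -3, 10.4],
    [1, 0, 0, -3, 10.4],
    [1, 0, 0, -3, 10.3],
    [1, -24, -46, 0, 0],
    [1, -24, -46, 0, 0],
    [1, -24, -46, 0, 0],
    [1, -24, -46, 0, 0],
    [1, -24, -46, 0, 0],
    [1, -24, -46, 0, 0],
    [1, -24, -46, 0, 0],
    [1, -24, -42, 0, 0]
  ]
}}

```text
t: 28.02
tool_pos: [0.5655, -0.3318, 0.1584]
tool_rot: [-0.84, -3.025, -0.002]
contact_force: [0.9, -0.2, -0.5]
opening: 0.0854
grip_force: 0.0
```

Call:
{"fn": "servo_tool", "kwargs": {
  "increments": [
    [1, 0, 0, 0, 0],
    [1, 0, 0, 0, 0]
  ]
}}

```text
t: 28.28
tool_pos: [0.566, -0.3297, 0.1587]
tool_rot: [-0.839, -3.025, -0.002]
contact_force: [-0.2, -0.1, -0.7]
opening: 0.0854
grip_force: 0.0
```

```bash
python3 look.py
```

```text
(276, 204) [33. 56.] glass [ 0.5659 -0.335 ] L 0.0395 yaw -31.0
t 28.32 tcp [ 0.5662 -0.3292  0.1591] psi 59.0 q6 -96.0 | spin 0.0 half-turn alt 0.0 then shift [ -4.7  -5.1 153.1]
```

Call:
{"fn": "servo_tool", "kwargs": {
  "increments": [
    [1, -4, -5, 30, 0],
    [1, 0, 0, 40, 0],
    [1, 0, 0, 40, 0],
    [1, 0, 0, 27, 0],
    [1, 0, 0, 15, 0],
    [1, 0, 0, 0, 0],
    [1, 0, 0, 0, 0]
  ]
}}

```text
t: 29.2
tool_pos: [0.5685, -0.3372, 0.01]
tool_rot: [0.838, 3.025, -0.002]
contact_force: [-0.5, -0.7, 0.9]
opening: 0.0857
grip_force: 0.0
```

Call:
{"fn": "servo_tool", "kwargs": {
  "increments": [
    [0, 0, 0, 0, 0],
    [0, 0, 0, 0, 0],
    [0, 0, 0, 0, 0],
    [0, 0, 0, 0, 0],
    [0, 0, 0, -20, 0],
    [0, 0, 0, -40, 0],
    [0, 0, 0, -40, 0],
    [0, 0, 0, -40, 0],
    [0, 0, 0, -5, 0],
    [0, 0, 0, 0, 0],
    [0, 0, 0, 0, 0]
  ]
}}

```text
t: 30.58
tool_pos: [0.5662, -0.336, 0.1508]
tool_rot: [-0.839, -3.024, -0.002]
contact_force: [-0.4, 0.1, -0.6]
opening: 0.031
grip_force: 60.6
```

```bash
python3 slot.py 32 6 150
```

```text
t 30.57 tcp [ 0.5662 -0.336   0.1508] psi 59.0 q6 -96.0 | spin -41.5 half-turn alt -41.5 then shift [-98.3 354.2   0.8]
0.030958393085964556 60.59505343437195 [-0.648  0.191  1.599 -0.     1.355 -1.678]
```

Call:
{"fn": "servo_tool", "kwargs": {
  "increments": [
    [0, 0, 0, -10, -10.4],
    [0, 0, 0, 0, -10.4],
    [0, 0, 0, 0, -10.4],
    [0, 0, 0, 0, -10.3],
    [0, -20, 30, 0, 0],
    [0, -20, 45, 0, 0],
    [0, -20, 45, 0, 0],
    [0, -20, 45, 0, 0],
    [0, -18, 45, 0, 0],
    [0, 0, 45, 0, 0],
    [0, 0, 45, 0, 0],
    [0, 0, 40, 0, 0]
  ]
}}

```text
t: 32.08
tool_pos: [0.6003, 0.0171, 0.161]
tool_rot: [0.288, -3.125, -0.001]
contact_force: [0.7, 0.7, -1.7]
opening: 0.031
grip_force: 60.6
```

Call:
{"fn": "servo_tool", "kwargs": {
  "increments": [
    [0, 0, 14, 0, 0],
    [0, 0, 0, 0, 0],
    [0, 0, 0, 0, 0],
    [0, 0, 0, 0, 0]
  ]
}}

```text
t: 32.58
tool_pos: [0.5995, 0.0279, 0.1632]
tool_rot: [0.285, -3.128, 0.0]
contact_force: [-0.2, 0.1, -0.5]
opening: 0.0306
grip_force: 60.6
```

```bash
python3 slot.py 32 6 15;python3 chk.py
```

```text
t 32.58 tcp [0.5995 0.0279 0.1632] psi 100.4 q6 -105.0 | spin -0.1 half-turn alt -0.1 then shift [  0.7   2.5 148.2]
0.030634504577127856 60.58420658111572 [-0.077  0.045  1.737 -0.     1.36  -1.83 ]
label [26. 53.] edges [-34.   1.] [ 3. 36.]
label [ 25. -44.] edges [-2. 36.] [35.  1.]
cap [65. 52.] edges [ 0. 24.] [16.  1.]
cap [ 65. -43.] edges [-3. 24.] [14.  1.]
```

Call:
{"fn": "servo_tool", "kwargs": {
  "increments": [
    [0, 0, 1.5, 40, 0],
    [0, 0, 0, 40, 0],
    [0, 0, 0, 35, 0],
    [0, 0, 0, 20, 0],
    [0, 0, 0, 12, 0],
    [0, 0, 0, 0, 0],
    [0, 0, 0, 0, 0]
  ]
}}

```text
t: 33.5
tool_pos: [0.6003, 0.0305, 0.0179]
tool_rot: [-0.287, 3.126, -0.001]
contact_force: [0.1, -0.3, -0.7]
opening: 0.0309
grip_force: 60.6
```

Call:
{"fn": "servo_tool", "kwargs": {
  "increments": [
    [0, 0, 0, 2, 0],
    [0, 0, 0, 0, 0],
    [0, 0, 0, 0, 0]
  ]
}}

```text
t: 33.88
tool_pos: [0.5992, 0.0306, 0.0146]
tool_rot: [-0.287, 3.128, -0.0]
contact_force: [-0.6, 0.9, -0.4]
opening: 0.0308
grip_force: 60.6
```

Call:
{"fn": "servo_tool", "kwargs": {
  "increments": [
    [0, 0, 0, 1.5, 0],
    [0, 0, 0, 0, 0],
    [0.44, 0, 0, 0, 0],
    [0.44, 0, 0, 0, 0],
    [0.44, 0, 0, -15, 0],
    [0.44, 0, 0, -40, 0],
    [1, 0, 0, -40, 0],
    [1, 0, 0, -40, 0],
    [1, 0, 0, 0, 0],
    [1, 0, 0, 0, 0]
  ]
}}

```text
t: 35.12
tool_pos: [0.5987, 0.0307, 0.1478]
tool_rot: [0.287, -3.128, -0.0]
contact_force: [-0.4, -0.5, 0.2]
opening: 0.0854
grip_force: 0.0
```

```bash
python3 chk.py
python3 - <<'E'
from h import *
print(get_obs()['grip_force'],get_obs()['contact_force']);go((.403,-.208,.16),116)
im,C=snap("top");
E
```

```text
label [27.  6.] edges [-0. 33.] [30.  1.]
label [26. 53.] edges [-34.   2.] [ 3. 36.]
label [ 25. -44.] edges [-2. 36.] [34.  1.]
cap [66. 52.] edges [-16.  -0.] [ 1. 24.]
cap [65.  6.] edges [-1. 23.] [15.  1.]
cap [ 65. -43.] edges [-4. 24.] [14.  1.]
0.0 [ 0.94471244  0.29480757 -0.79711553]
t 35.17 tcp [0.5981 0.0307 0.1466] psi 100.5 q6 -105.0 | spin -15.5 half-turn alt -15.5 then shift [ 280.  -129.   -13.4]
```

Call:
{"fn": "servo_tool", "kwargs": {
  "increments": [
    [1, 0, -40, -5, 0],
    [1, 0, -45, -8, 0],
    [1, 0, -45, 0, 0],
    [1, 0, -45, 0, 0],
    [1, 0, -25, 0, 0],
    [1, 40, 0, 0, 0],
    [1, 45, 0, 0, 0],
    [1, 45, 0, 0, 0],
    [1, 45, 0, 0, 0],
    [1, 45, 0, 0, 0],
    [1, 15, 0, 0, -7.8],
    [1, 0, 0, 0, -7.7]
  ]
}}

```text
t: 36.72
tool_pos: [0.403, -0.2083, 0.1599]
tool_rot: [0.712, -3.059, -0.002]
contact_force: [0.4, 1.1, -0.5]
opening: 0.0856
grip_force: 0.0
```

Call:
{"fn": "servo_tool", "kwargs": {
  "increments": [
    [1, 0, 0, 0, 0],
    [1, 0, 0, 0, 0],
    [1, 0, 0, 0, 0]
  ]
}}

```text
t: 37.1
tool_pos: [0.4045, -0.2086, 0.1606]
tool_rot: [0.706, -3.061, -0.001]
contact_force: [0.2, 0.5, 0.2]
opening: 0.0854
grip_force: 0.0
```

```bash
python3 look.py
```

```text
(286, 196) [33. 56.] glass [ 0.3995 -0.2077] L 0.0391 yaw 23.7
t 37.15 tcp [ 0.4045 -0.2087  0.1607] psi 116.0 q6 -153.0 | spin 2.3 half-turn alt 2.3 then shift [  2.2   2.9 154.7]
```

Call:
{"fn": "servo_tool", "kwargs": {
  "increments": [
    [1, 0, 0, 20, 2.3],
    [1, -3, 3, 40, 0],
    [1, 0, 0, 40, 0],
    [1, 0, 0, 35, 0],
    [1, 0, 0, 19, 0],
    [1, 0, 0, 0, 0],
    [1, 0, 0, 0, 0]
  ]
}}

```text
t: 38.02
tool_pos: [0.4067, -0.2054, 0.0078]
tool_rot: [-0.645, 3.074, -0.002]
contact_force: [0.2, 1.0, -0.2]
opening: 0.0855
grip_force: 0.0
```

Call:
{"fn": "servo_tool", "kwargs": {
  "increments": [
    [0, 0, 0, 0, 0],
    [0, 0, 0, 0, 0],
    [0, 0, 0, 0, 0],
    [0, 0, 0, 0, 0],
    [0, 0, 0, -20, 0],
    [0, 0, 0, -40, 0],
    [0, 0, 0, -40, 0],
    [0, 0, 0, -40, 0],
    [0, 0, 0, -10, 0],
    [0, 0, 0, 0, 0],
    [0, 0, 0, 0, 0]
  ]
}}

```text
t: 39.4
tool_pos: [0.4048, -0.2041, 0.1543]
tool_rot: [0.644, -3.072, -0.005]
contact_force: [-0.2, 0.9, -0.5]
opening: 0.0312
grip_force: 60.6
```

```bash
python3 slot.py -40 5 160; python3 slot.py 0 5 160
```

```text
t 39.4 tcp [ 0.4048 -0.2041  0.1543] psi 113.7 q6 -150.0 | spin 13.2 half-turn alt 13.2 then shift [-161.1  194.1   -5.7]
0.031163446951116516 60.62995433807373 [-0.631 -0.316  2.077 -0.     1.384 -2.616]
t 39.4 tcp [ 0.4048 -0.2041  0.1543] psi 113.7 q6 -150.0 | spin 13.2 half-turn alt 13.2 then shift [-201.1  194.1   -5.7]
0.031163446951116516 60.62995433807373 [-0.631 -0.316  2.077 -0.     1.384 -2.616]
```

Call:
{"fn": "servo_tool", "kwargs": {
  "increments": [
    [0, 0, 0, -6, 6.6],
    [0, 0, 0, 0, 6.6],
    [0, -40, 0, 0, 0],
    [0, -45, 0, 0, 0],
    [0, -45, 0, 0, 0],
    [0, -45, 15, 0, 0],
    [0, -26, 35, 0, 0],
    [0, 0, 45, 0, 0],
    [0, 0, 45, 0, 0],
    [0, 0, 40, 0, 0],
    [0, 0, 14, 0, 0],
    [0, 0, 0, 0, 0]
  ]
}}

```text
t: 40.9
tool_pos: [0.5675, 0.0228, 0.1613]
tool_rot: [0.289, -3.126, 0.0]
contact_force: [0.7, 0.3, -1.0]
opening: 0.0308
grip_force: 60.6
```

Call:
{"fn": "servo_tool", "kwargs": {
  "increments": [
    [0, 20, 0, 0, 0],
    [0, 20, 0, 0, 0],
    [0, 0, 0, 0, 0],
    [0, 0, 0, 0, 0],
    [0, 0, 0, 0, 0]
  ]
}}

```text
t: 41.52
tool_pos: [0.5295, 0.0148, 0.1628]
tool_rot: [-0.286, 3.128, -0.0]
contact_force: [0.1, -0.2, -2.0]
opening: 0.0307
grip_force: 60.6
```

```bash
python3 slot.py -40 5 16; python3 chk.py; python3 -c "
from h import *
print(get_obs()['effort'].round(1),get_obs()['contact_force'])"
```

```text
t 41.52 tcp [0.5295 0.0148 0.1628] psi 100.5 q6 -107.0 | spin -0.0 half-turn alt -0.0 then shift [  1.5   1.6 146.8]
0.030746619959105638 60.575265884399414 [-0.113 -0.124  1.902 -0.     1.364 -1.866]
label [39.  5.] edges [ -2. 133.] [67.  6.]
cap [56. 43.] edges [-0.  7.] [32.  1.]
cap [52. 65.] edges [-2. 28.] [42.  5.]
cap [ 52. -60.] edges [-0. 27.] [40. -2.]
[ -0.1 -31.  -36.4  -0.    0.   -0. ] [-0.53798307  0.09851731 -1.74397728]
```

Call:
{"fn": "servo_tool", "kwargs": {
  "increments": [
    [0, 4, 2, 30, 0],
    [0, 0, 0, 30, 0],
    [0, 0, 0, 20, 0],
    [0, 0, 0, 0, 0],
    [0, 0, 0, 0, 0]
  ]
}}

```text
t: 42.2
tool_pos: [0.5255, 0.0163, 0.0838]
tool_rot: [-0.287, 3.127, -0.001]
contact_force: [-0.0, 0.2, -0.9]
opening: 0.0308
grip_force: 60.6
```

```bash
python3 slot.py -43 5 16
python3 - <<'E'
from h import *
print(get_obs()['effort'].round(1),get_obs()['contact_force'])
im,C=snap("scene"); cv2.imwrite("pics/s3.png",cv2.resize(im[40:280,200:420,::-1],None,fx=2.5,fy=2.5))
E
```

```text
t 42.2 tcp [0.5255 0.0163 0.0838] psi 100.5 q6 -107.0 | spin 0.0 half-turn alt 0.0 then shift [ 0.8 -0.6 67.8]
0.03081001856190191 60.57701110839844 [-0.111 -0.045  1.969 -0.     1.216 -1.865]
[  0.  -31.2 -33.1  -0.    0.   -0. ] [-0.02220569  0.17679266 -0.93073068]
```

View pics/s3.png

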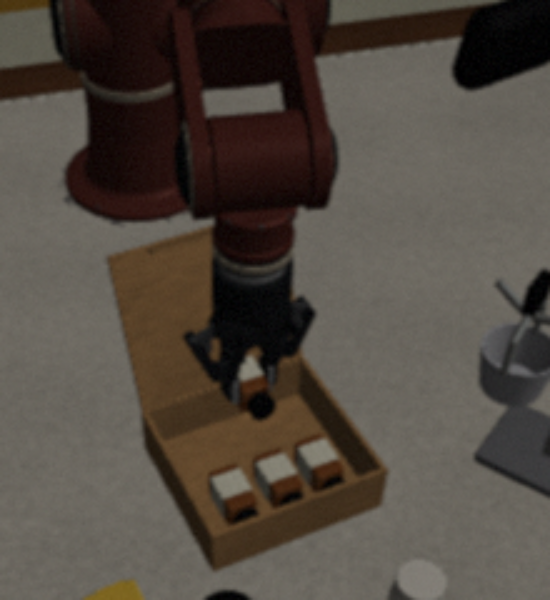

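The scene crop shows three bottles flat in the carton at (233,490), (278,477) and (320,460), and the fourth held above the near row at (255,385). The pail is still hanging. The wrist hub is well above and ahead of the lid's edge, so I'll go down.

Call:
{"fn": "servo_tool", "kwargs": {
  "increments": [
    [0, 0, 0, 25, 0],
    [0, 0, 0, 20, 0],
    [0, 0, 0, 15, 0],
    [0, 0, 0, 7, 0],
    [0, 0, 0, 0, 0],
    [0, 0, 0, 0, 0]
  ]
}}

```text
t: 43.0
tool_pos: [0.5254, 0.0163, 0.0167]
tool_rot: [-0.287, 3.127, -0.0]
contact_force: [0.3, -0.6, -0.9]
opening: 0.0309
grip_force: 60.6
```

Call:
{"fn": "servo_tool", "kwargs": {
  "increments": [
    [0, 0, 0, 2.5, 0],
    [0, 0, 0, 0, 0],
    [0, 0, 0, 0, 0]
  ]
}}

```text
t: 43.38
tool_pos: [0.5246, 0.0164, 0.0134]
tool_rot: [-0.287, 3.128, -0.0]
contact_force: [0.1, 1.4, -1.4]
opening: 0.0307
grip_force: 60.6
```

Call:
{"fn": "servo_tool", "kwargs": {
  "increments": [
    [0, 0, 0, 1.5, 0],
    [0, 0, 0, 0, 0],
    [0.48, 0, 0, 0, 0],
    [0.48, 0, 0, 0, 0],
    [0.48, 0, 0, -15, 0],
    [0.6, 0, 0, -40, 0],
    [0.6, 0, 0, -40, 0],
    [1, -20, 0, -40, 0],
    [1, -20, 0, 0, 0],
    [1, 0, 0, 0, 0],
    [1, 0, 0, 0, 0]
  ]
}}

```text
t: 44.75
tool_pos: [0.563, 0.0237, 0.1463]
tool_rot: [0.287, -3.127, -0.0]
contact_force: [-0.6, -0.3, 0.9]
opening: 0.0853
grip_force: 0.0
```

```bash
python3 chk.py; python3 slot.py -87.5 0 330; python3 slot.py -220 0 330;python3 - <<'E'
from h import *
im,C=snap("top"); hsv=cv2.cvtColor(im,cv2.COLOR_RGB2HSV)
am=((hsv[...,0]<16)&(hsv[...,1]>130)&(hsv[...,2]>50)).astype(np.uint8)[200:320,300:450]
print("amber left on table px",am.sum(), [cv2.boundingRect(c) for c in cv2.findContours(am,0,2)[0] if cv2.contourArea(c)>15])
E
```

```text
label [27.  6.] edges [-0. 33.] [30.  1.]
label [25. 54.] edges [-38.   0.] [ 2. 36.]
label [ 24. -44.] edges [-2. 36.] [38.  0.]
label [-54.   5.] edges [-30.   1.] [-0. 33.]
cap [65. 52.] edges [-0. 24.] [15.  1.]
cap [65.  6.] edges [-0. 23.] [15.  0.]
cap [ 65. -44.] edges [-16.   2.] [ 1. 24.]
cap [-15.   9.] edges [-0. 17.] [15.  0.]
t 44.8 tcp [0.5628 0.0237 0.1461] psi 100.5 q6 -106.0 | spin -0.0 half-turn alt -0.0 then shift [  83.3   -6.  -183.9]
0.08577206489474258 0.0 [-0.09  -0.024  1.837 -0.     1.331 -1.844]
t 44.8 tcp [0.5628 0.0237 0.1461] psi 100.5 q6 -106.0 | spin -0.0 half-turn alt -0.0 then shift [ 215.8   -6.  -183.9]
0.08577206489474258 0.0 [-0.09  -0.024  1.837 -0.     1.331 -1.844]
amber left on table px 0 []
```

All four bottles are in: cap/label pairs at carton y = -44, 6 and 54 in the far row, and 5–9 in the near row. Next I'll raise the tool, go behind the flap with the fingers shut, and come down.

Call:
{"fn": "servo_tool", "kwargs": {
  "increments": [
    [0, 0, -6, -46, 0],
    [0, 0, 0, -46, 0],
    [0, 0, 0, -46, 0],
    [0, 0, 0, -46, 0],
    [0, 38, 0, 0, 0],
    [0, 38, 0, 0, 0],
    [0, 38, 0, 0, 0],
    [0, 38, 0, 0, 0],
    [0, 39, 0, 0, 0],
    [0, 0, 0, 0, 0],
    [0, 0, 0, 0, 0]
  ]
}}

```text
t: 46.22
tool_pos: [0.3772, -0.017, 0.3305]
tool_rot: [-0.287, 3.128, 0.0]
contact_force: [-0.8, 0.1, -0.1]
opening: -0.0001
grip_force: 0.0
```

```bash
python3 slot.py -195 0 182
```

```text
t 46.23 tcp [ 0.3772 -0.017   0.3305] psi 100.5 q6 -114.0 | spin -0.0 half-turn alt -0.0 then shift [9.000e-01 1.000e-01 1.485e+02]
-0.00013872511404083583 0.0 [-0.243 -0.617  1.993  0.     1.766 -1.997]
```

Call:
{"fn": "servo_tool", "kwargs": {
  "increments": [
    [0, 1, 0, 40, 0],
    [0, 0, 0, 40, 0],
    [0, 0, 0, 40, 0],
    [0, 0, 0, 28, 0],
    [0, 0, 0, 0, 0],
    [0, 0, 0, 0, 0]
  ]
}}

```text
t: 46.98
tool_pos: [0.377, -0.0172, 0.1839]
tool_rot: [-0.288, 3.128, -0.0]
contact_force: [-0.4, 0.1, -0.2]
opening: -0.0001
grip_force: 0.0
```

Call:
{"fn": "servo_tool", "kwargs": {
  "increments": [
    [0, -15, 0, 0, 0],
    [0, -15, 0, 0, 0],
    [0, -15, 0, 0, 0],
    [0, -15, 0, 0, 0],
    [0, -15, 0, 0, 0],
    [0, -15, 0, 0, 0],
    [0, 0, 0, 0, 0]
  ]
}}

```text
t: 47.85
tool_pos: [0.4679, -0.0009, 0.187]
tool_rot: [-0.288, 3.122, -0.003]
contact_force: [-0.9, -0.3, -0.4]
opening: -0.0001
grip_force: 0.0
```

```bash
python3 slot.py -105 0 182
```

```text
t 47.85 tcp [ 0.4679 -0.0009  0.187 ] psi 100.5 q6 -110.0 | spin 0.0 half-turn alt 0.0 then shift [3.  0.9 5. ]
-6.101956021828683e-05 0.0 [-0.161 -0.313  2.019  0.     1.429 -1.916]
```

Call:
{"fn": "servo_tool", "kwargs": {
  "increments": [
    [0, -16, 0, 0, 0],
    [0, -16, 0, 0, 0],
    [0, -16, 0, 4, 0],
    [0, -15, 0, 7, 0],
    [0, -14, 0, 9, 0],
    [0, -12, 0, 10, 0],
    [0, -11, 0, 12, 0],
    [0, -10, 0, 13, 0],
    [0, -8, 0, 15, 0],
    [0, -6, 0, 15, 0],
    [0, 0, 0, 0, 0]
  ]
}}

```text
t: 49.22
tool_pos: [0.5854, 0.0219, 0.0955]
tool_rot: [0.287, -3.124, -0.001]
contact_force: [-0.4, -0.5, 0.0]
opening: 0.0001
grip_force: 0.0
```

Call:
{"fn": "servo_tool", "kwargs": {
  "increments": [
    [0, -10, 0, 10, 0],
    [0, -15, 0, 8, 0],
    [0, -10, 0, 5, 0],
    [0, 0, 0, 0, 0]
  ]
}}

```text
t: 49.72
tool_pos: [0.6215, 0.0283, 0.0745]
tool_rot: [0.288, -3.128, -0.0]
contact_force: [-0.0, 0.1, -0.2]
opening: 0.0
grip_force: 0.0
```

```bash
python3 slot.py 60 0 66
```

```text
t 49.73 tcp [0.6215 0.0283 0.0745] psi 100.5 q6 -105.0 | spin 0.0 half-turn alt 0.0 then shift [-5.6  0.1  8.5]
6.019680450090266e-06 0.0 [-0.074  0.188  1.74  -0.     1.214 -1.828]
```

Now press down near the free edge in small steps.

Call:
{"fn": "servo_tool", "kwargs": {
  "increments": [
    [0, -6, 0, 4, 0],
    [0, -4, 0, 3, 0],
    [0, 0, 0, 1.5, 0],
    [0, 0, 0, 0, 0],
    [0, 0, 0, 0, 0]
  ]
}}

```text
t: 50.35
tool_pos: [0.6308, 0.03, 0.0663]
tool_rot: [0.287, -3.128, -0.0]
contact_force: [-0.1, -0.4, 0.5]
opening: -0.0003
grip_force: 0.0
```

Call:
{"fn": "servo_tool", "kwargs": {
  "increments": [
    [0, 0, 0, 1.5, 0],
    [0, 0, 0, 0, 0],
    [0, 0, 0, 0, 0]
  ]
}}

```text
t: 50.72
tool_pos: [0.631, 0.03, 0.0651]
tool_rot: [-0.287, 3.128, -0.0]
contact_force: [-0.6, -0.4, 2.1]
opening: -0.0001
grip_force: 0.8
```

Call:
{"fn": "servo_tool", "kwargs": {
  "increments": [
    [0, 0, 0, 1, 0],
    [0, 0, 0, 1, 0],
    [0, 0, 0, 0, 0]
  ]
}}

```text
t: 51.1
tool_pos: [0.6311, 0.03, 0.0648]
tool_rot: [0.288, -3.128, 0.0]
contact_force: [-5.2, -0.4, 10.4]
opening: -0.0
grip_force: 5.2
```

The flap is firmly stopped with its top at 65 mm. I'll back off and take a final look.

Call:
{"fn": "servo_tool", "kwargs": {
  "increments": [
    [0, 0, 0, -10, 0],
    [0, 0, 0, -40, 0],
    [0, 0, 0, -45, 0],
    [0, 0, 0, -45, 0],
    [0, 0, 0, -45, 0],
    [0, 30, -20, 0, 0],
    [0, 40, -40, 0, 0],
    [0, 40, -40, 0, 0],
    [0, 40, -40, 0, 0],
    [0, 20, -40, 0, 0],
    [0, 0, 0, 0, 0],
    [0, 0, 0, 0, 0]
  ]
}}

```text
t: 52.6
tool_pos: [0.4965, -0.1777, 0.2477]
tool_rot: [-0.287, 3.128, 0.001]
contact_force: [-0.1, -0.3, -0.6]
opening: -0.0002
grip_force: 0.0
```

Run:
```python
from h import *
o=get_obs(); print(o['t'],o['tool_pos'],o['contact_force'])
im,C=snap("scene","s4"); im2,C2=snap("top")
T=cv2.resize(im2[140:300,90:300,::-1],(395,300)); S=cv2.resize(im[100:310,230:470,::-1],(395,346))
c=np.zeros((346,790,3),np.uint8); c[:,:395]=S; c[:300,395:]=T; cv2.imwrite("pics/fin.png",c)
```

```text
52.6 [ 0.4965463  -0.1777169   0.24771106] [-0.12002915 -0.33347693 -0.61460366]
```

View pics/fin.png

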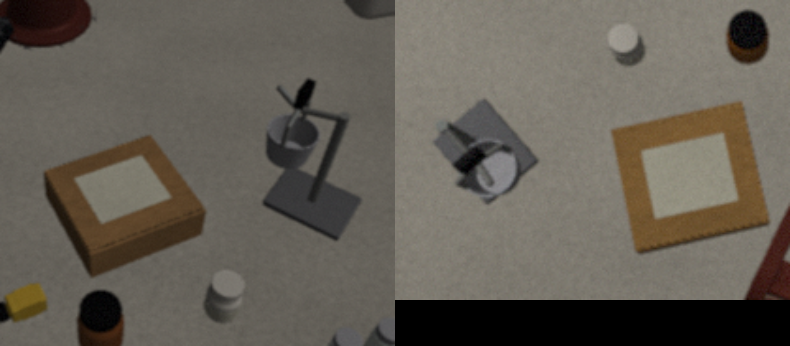

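The final picture shows the carton shut flat (left crop, about (125,200)). The pail hangs still at (292,135), and the jars have not moved.

```bash
python3 -c "
from station import *
print(finish_job())"
```

```text
the job is handed in; nothing more can be done
None
```

The job is handed in: all four bottles lie flat in the carton, the flap is shut with its top down at 65 mm, and the pail hangs still in the hook; the jars and colour chart were not touched.

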